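Clear the offcuts and blow off the carved panels

ROBOT

A 7-joint arm with a two-finger parallel gripper is mounted at the origin on the work surface. World frame = base frame: x ahead of the robot, y to its left, z up, the work surface at z = 0. Lengths are in mm, angles in rad, forces in N, time in s.
With the tool pointing down it reaches from about 400 to 875 mm from the base axis. Payload 4.4 kg.
Tool frame: the origin (TCP) lies between the finger pads; the fingertips stand 17 mm ahead of it and the grasp point (between the pads) lies 2 mm behind it; z points along the fingers, y is the line along which they close (so a half turn about z gives the same grasp; the last joint's range is limited). The gripper opens to 85 mm and grips with 20 to 120 N. Pads are 22 mm wide; open, the fingers measure 114 mm over their backs; the gripper's body (76 mm by 85 mm) begins 54 mm behind the grasp point. The pads swing forward as they close: fully open they stand 13 mm farther back than shut.
Start: joints at [1.128, 0.628, 0.038, 1.517, -0.027, 0.996, -0.02], TCP at [239.193, -604.404, 248.313] pointing down, gripper open.
Joint ranges: [-3.06, 3.06], [-0.37, 2.12], [-1.25, 1.32], [0.18, 2.47], [-1.1, 4.24], [0.23, 1.98], [-2.94, 2.94]. Speed limits (rad/s): [2.57, 2.57, 3.14, 3.14, 3.14, 3.14, 3.14].

INTERFACE

Orientations are given as [roll, pitch, yaw] about the fixed x, y, z axes, in that order (R = Rz(yaw) Ry(pitch) Rx(roll)).
In Python, from cell import sensors, get_image, ctrl gives the robot as it stands.
- The arm moves only by the tool send_rows, never from a script. Its argument "series" is a list of rows, each a list of 3 entries, a list of its own where there are three numbers: the finger opening in mm, from 0 to 85.4, then the shift along the world's x, y, z in units of 60 mm (1.0 is 60 mm), then the turn, a rotation vector about the world's x, y, z in units of 5 degrees (1.0 is 5 degrees). A call has 1 to 8 rows; each row shifts and turns the commanded pose from where the row before left it; what a row does not reach is not made up. A row lasts 1/8 s, in which the tool goes at most 62.5 mm and 10.7 degrees, less where a joint would pass 70% of its speed; a pose out of reach is approached as far as the arm can. A call is refused whole if a number of a shift passes 1 or a number of a turn 1, either way. A call with a gripper value outside its range is refused whole. The fingers move at their own pace and stop on an object; the grip force is fixed at half the most. Time passes only in rows, so rows that do not move let the fingers close. It gives the time, the measured TCP pose, the force, the opening and the grip force at its end, in the units of the state.
- sensors.read_state(): the state, without advancing time (a new reading comes with each control period).
- get_image(name): name is "scene" or "top" or "wrist"; returns a dict with "img" (400x640x3 uint8, red, green, blue), "depth" (400x640 float32, mm along the optical axis (not along the pixel's ray), 0 where there is no reading), "vfov" (degrees; the focal length in pixels is half the picture's height over the tangent of half this angle, whatever the lens; pixels are square), "cx", "cy" (the principal point, pixels), "world_to_cam" (4x4, takes a point from world to camera coordinates). Camera axes: x right, y down, z forward; pixel columns grow to the right and rows downward; lengths in mm; the calibration is good to about 2 mm. A picture is of the moment at which its call begins.
- ctrl.finish_job(): hands the job in; it is judged then, once.
The state is a dict: "clock": time; "qpos": joint angles; "qd": joint speeds; "tau": joint torques, N m; "eef_pos": TCP position; "tool_rot": TCP orientation; "force": force on the tool from outside, world axes, zero at the start; "torque": the same for the moment, N m; "width": finger opening in mm; "gripper_force": force on a finger pad.
Only numpy, scipy, OpenCV 4.12 (cv2) and the standard library are available. Lean on these libraries where they do the work, as an engineer would, in place of code of your own. Each camera call takes 0.05 s, during which the arm holds its last target. There are 200 camera calls.

TASK

Finish up at the carving bench: gather the offcuts lying on the bench into the metal tray, tip the tray so that they all slide off its open lip into the plywood scrap crate, and set the empty tray back flat on its mat where it lay. Then take the dust blower from its rest and, without touching the panels, hold it steady with the nozzle square to the carving and about 60 mm off the boss in the middle of the rosette, for two seconds at the big panel first and then two seconds at the small one. Lay the blower back in the forks of its rest, leave every offcut in the crate and leave the other tools where they lie.

Things in the scene. Friction and masses are not known exactly. Their poses are not given: they have to be found in the camera images.
- cut_a: light wood offcut, block 28 (x) x 46 (y) x 26 (z), about 18 g. Origin: centre of its underside. May be absent
- cut_b: light wood offcut, block 34 (x) x 36 (y) x 30 (z), about 20 g. Origin: centre of its underside. May be absent
- cut_c: light wood offcut, upright cylinder 34 across, 28 tall (z), about 15 g. Origin: centre of its underside. May be absent
- cut_d: light wood offcut, L-shaped: foot 30 (x) x 44 (y) x 14 (z) with a step 30 x 18 x 14 on top of it at its -y end (total height 28), about 15 g. Origin: centre of its underside. May be absent
- cut_f: light wood offcut, block 30 (x) x 40 (y) x 22 (z), about 16 g. Origin: centre of its underside. May be absent
- cut_e: light wood offcut, block 26 (x) x 50 (y) x 24 (z), about 18 g, always there; starts lying in the tray. Origin: centre of its underside
- tray: loose bench tray, about 250 g: metal pan 160 (x) x 130 (y), floor 4 thick, side walls 25 high, back wall 35 high at -x, open lip without a wall at +x; behind it a wooden bar handle along x, from x = -80 to -190, 24 wide, 26 high, its middle 40 above the underside (grip at x = -120). Origin: centre of the pan's underside. Wood slides on it beyond about 31 degrees (25 to 37)
- tray_lip (a point): middle of the tray's open lip, at x = 80, z = 4 in the tray's frame
- mat: thin flat black mat 280 x 200 lying on the bench on which the tray starts and belongs, 1 thick; the tray stands at bench height. Its x runs from -170 to 110, y from -100 to 100. Origin: where the pan's centre belongs, the handle towards -x. It cannot move
- crate: open plywood scrap crate 230 x 230 outside, walls 8 thick, floor 8 thick, rim 90 above the bench, at the left; fixed. Origin: centre of its underside
- blower: loose black hand dust blower, about 200 g: level handle 150 (x) x 24 (y) x 30 (z), gripped across its middle; a thin steel lance goes 70 on along +x, then its last 60 bend forward and down, 65 degrees below +x; nozzle tip at x = 170, z = -39. Starts on the rest, bend down, lance away from the robot. Origin: centre of the handle's underside
- blower_aim (a point): point 60 ahead of the nozzle on the jet's line, at x = 195.7, z = -93.8 in the blower's frame; z axis along the jet. This is the point to bring onto a carving
- rest: fixed dark wooden rest for the blower: foot 170 (x) x 70 (y), two posts 14 thick at x = -55 and +55, 85 high, each with a flared fork (cheeks up to 115 high, about 29 apart below, opening upwards) that takes the handle along the rest's x axis. Origin: centre of its underside
- rest_seat (a point): middle between the posts at the height of the fork floors (85 above the bench): where blower's origin belongs; x along the handle
- panel_big: the big carved panel, light wood, 180 x 180 x 22 with a carved border and an eight-petalled rosette up to 8 high, fixed on a sloping easel at the back; its face slopes 25 degrees, facing the robot and up. Origin: centre of the ground of the carved face; z: straight out of the face; +x: up the slope, away from the robot
- panel_big_boss (a point): top of the round boss in the middle of the big panel's rosette; axes as the panel's
- panel_small: the small carved panel, light wood, 120 x 120 x 22 with a carved border and a six-petalled rosette up to 8 high, fixed on its own sloping easel at the same 25 degrees. Origin: centre of the ground of the carved face; z: straight out of the face; +x: up the slope
- panel_small_boss (a point): top of the round boss in the middle of the small panel's rosette; axes as the panel's
- chisel_a: a loose carving chisel lying on the bench between the two panels, about 220 long, 24 thick; to be left alone. Origin on its underside
- chisel_b: a second loose chisel lying behind the scrap crate, about 210 long; to be left alone. Origin on its underside
- whetstone: a loose grey whetstone 160 x 60 x 25 near the robot, right of centre; to be left alone. Origin on its underside
- oil: a loose amber oil bottle, 56 across, 130 tall, at the right; to be left alone. Origin on its underside
- brush: a loose 140 mm brush lying at the back right of the panels; to be left alone. Origin on its underside
There are look-alikes about, which are no part of the job. What is shaped like the cut_d but turquoise is not meant.

How it is judged:
By the outcome, as a careful person would: the job done as asked, in the order asked, and still so for the second after the job is handed in, with the robot touching nothing.
Of cut_a, cut_b, cut_c, cut_d, cut_f only 3 to 5 are there at a start; the rules pass over those that are not, and their reading is None.
At some moment in a run one of cut_a, cut_b, cut_c, cut_d, cut_e, cut_f, tray may be knocked a few centimetres aside while the robot is not near it.
It also fails if it takes over 210 s, if anything falls off the work surface, if the arm or the gripper's body presses on something with over 40 N, if the wrist force passes 120 N, or if a joint passes its speed limit or range.

## Working session

There is one attempt and no reset: what is moved stays moved. The work goes in short steps, Python scripts to look and compute and a tool call to move; the robot and the scene stay as the last step left them, time stands still between calls to the robot, and variables do not carry over. Pictures are saved under pics/ and viewed, at most 14 in all, crops included, and the job is handed in when it is done.

Besides the shell and the picture viewer there is one more tool, called after "Request:" in YAML: its name, and indented under it one key for each argument. send_rows: Moves the arm, as the interface text tells. Its arguments: {"type":"object","properties":{"series":{"type":"array"}},"required":["series"]}

```bash
mkdir -p pics; ls; cat > h.py <<'E'
import numpy as np,cv2
from cell import sensors,get_image,ctrl
def snap(n,f):
    d=get_image(n); cv2.imwrite(f'pics/{f}.png',d['img'][:,:,::-1]); np.savez(f'pics/{f}.npz',**d); return d
def load(f): return dict(np.load(f'pics/{f}.npz'))
def cloud(d):
    h,w=d['depth'].shape; f=h/2/np.tan(np.radians(float(d['vfov']))/2)
    u,v=np.meshgrid(np.arange(w),np.arange(h)); z=d['depth'].astype(float)
    P=np.stack([(u-d['cx'])/f*z,(v-d['cy'])/f*z,z],-1)
    T=np.linalg.inv(d['world_to_cam']); W=P@T[:3,:3].T+T[:3,3]; W[z==0]=np.nan
    return W
E
python3 - <<'E'
from h import *
s=sensors.read_state(); print(s)
for n in('scene','top'):
    d=snap(n,n+'0'); print(n,d['vfov'],d['world_to_cam'].round(3).tolist(),d['cx'],d['cy'])
E
```

```text
pics
{'clock': 0.0, 'qpos': array([ 1.12818881,  0.62936101,  0.03844503,  1.51840793, -0.02698204,
        0.99628465, -0.02000232]), 'qd': array([ 0.00124664,  0.00168437, -0.0001554 ,  0.00084154, -0.00063997,
       -0.00026435,  0.00093572]), 'tau': array([-1.27973203e-04, -5.63400185e+01,  1.22620337e+00, -1.93444705e+01,
        1.09583544e-02,  1.05129916e-02,  5.02140153e-06]), 'eef_pos': array([ 238.96509173, -603.82234458,  247.36670827]), 'tool_rot': array([-3.13965037e+00,  4.41028295e-05,  3.76811618e-01]), 'force': array([-0.27397983, -0.13178151, -0.41223197]), 'torque': array([-0.01467926,  0.00399095,  0.02956116]), 'gripper_force': 0.0, 'width': 85.06699110283033}
scene 47.318678800280736 [[0.533, 0.846, 0.001, -259.07], [0.481, -0.302, -0.823, -218.151], [-0.697, 0.439, -0.568, 1626.283], [0.0, 0.0, 0.0, 1.0]] 311.279066076409 193.68534852104827
top 50.78690241295965 [[-0.021, -0.999, -0.028, 1.45], [-0.985, 0.026, -0.173, 542.91], [0.174, 0.024, -0.985, 1208.915], [0.0, 0.0, 0.0, 1.0]] 311.8040754798096 208.1516480959637
```

View pics/top0.png

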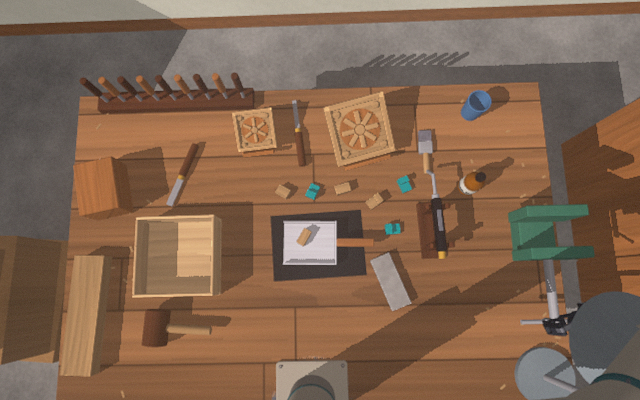

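View pics/scene0.png

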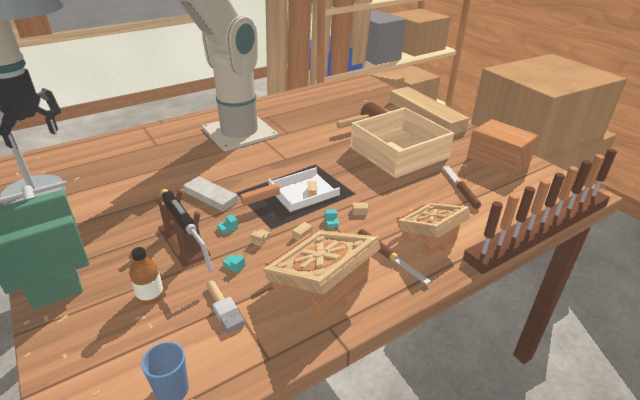

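```bash
python3 - <<'E'
from h import *
d=load('top0');W=cloud(d)
c=d['img'][170:280,250:450,::-1]; cv2.imwrite('pics/c1.png',cv2.resize(c,None,fx=4,fy=4,interpolation=cv2.INTER_CUBIC))
for n,(u,v) in dict(o1=(283,190),o2=(344,188),o3=(375,200),e=(306,235),tq1=(313,188),tray=(320,255),hand=(355,242),crate=(177,240),bench=(250,200),blow=(437,220),boss_b=(361,129),boss_s=(256,129),stone=(390,280)).items(): print(n,W[v,u].round(1))
E
```

```text
o1 [606.7  76.7  19.6]
o2 [ 606.6 -110.6   25.4]
o3 [ 567.8 -203.8   19.8]
e [464.9   8.1  28.8]
tq1 [612.1 -15.7  12.6]
tray [405.8 -32.2   5.4]
hand [ 438.3 -135.6   51.8]
crate [461.6 404.9   7.1]
bench [ 5.821e+02  1.820e+02 -4.000e-01]
blow [ 488.3 -360.8  114.3]
boss_b [ 770.4 -163.7   88.6]
boss_s [785.5 151.5  75.2]
stone [ 326.8 -235.4   26.8]
```

View pics/c1.png

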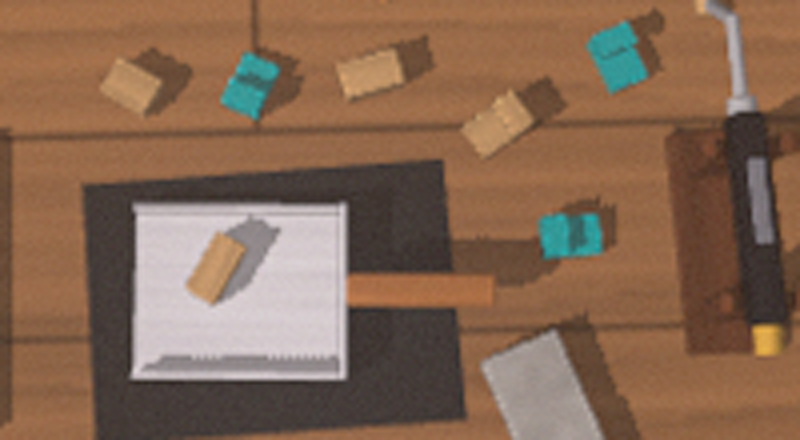

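```bash
cat >> h.py <<'E'
def rect(W,m):
    p=W[m][:,:2]; p=p[~np.isnan(p[:,0])]; (c,s,a)=cv2.minAreaRect(p.astype(np.float32)); return np.round(c,1),np.round(s,1),round(a,1)
def colour(d,rgb,tol=40): return (abs(d['img'].astype(int)-np.array(rgb)).max(-1)<tol)
E
python3 - <<'E'
from h import *
d=load('top0');W=cloud(d); X,Y,Z=W[...,0],W[...,1],W[...,2]
im=d['img'];
for n,(u,v) in dict(o1=(283,190),o2=(344,188),o3=(375,200),e=(306,235)).items():
    m=np.zeros(Z.shape,bool); m[v-16:v+17,u-20:u+21]=1
    zb=9 if n!='e' else 12
    m&=(Z>zb)
    k,l=cv2.connectedComponents(m.astype(np.uint8)); m=l==l[v,u]
    zz=Z[m]; print(n,m.sum(),rect(W,m),'z',np.percentile(zz,[5,50,90,98]).round(1), 'col',im[v,u])
    t=m&(Z>zz.max()-6); print('  top',t.sum(),rect(W,t))
# mat
m=(im.max(-1)<75)&(abs(Z)<6)&(X>300)&(X<560)&(Y>-200)&(Y<160)
k,l,st,_=cv2.connectedComponentsWithStats(m.astype(np.uint8)); i=1+st[1:,4].argmax(); print('mat',rect(W,l==i))
# handle
m=(Z>40)&(X>380)&(X<500)&(Y<-75)&(Y>-200); print('handle',rect(W,m),Z[m].mean())
# tray walls
m=(Z>15)&(Z<45)&(X>340)&(X<530)&(Y>-85)&(Y<100)&(im.min(-1)>140); print('walls',rect(W,m))
# blower handle
m=(Z>100)&(X>380)&(X<600)&(Y>-420)&(Y<-280); print('blower',rect(W,m),np.nanpercentile(Z[m],[50,95]))
m&=(im.max(-1)<90); print('black',rect(W,m))
m=(im.min(-1)>0)&(Z<14)&(Z>5)&(X>380)&(X<600)&(Y>-430)&(Y<-280); print('restfoot',m.sum(),rect(W,m))
# crate rim
m=(Z>82)&(Z<100)&(Y>230)&(Y<560)&(X>300)&(X<620); print('crate',rect(W,m))
for n,(u,v) in dict(big=(361,129),small=(256,129)).items():
    r=22 if n=='big' else 14
    P=W[v-r:v+r,u-r:u+r].reshape(-1,3);P=P[~np.isnan(P[:,0])]
    c=P.mean(0)
    for _ in range(3):
        q=P[abs((P-c)@np.linalg.svd(P-c,full_matrices=False)[2][2])<6]; c=q.mean(0)
    nn=np.linalg.svd(q-c)[2][2]; nn*=np.sign(nn[2]); print(n,c,nn,np.degrees(np.arccos(nn[2])),np.degrees(np.arctan2(nn[1],nn[0])))
    q=d['img'][v-45:v+46,u-55:u+56,::-1]; cv2.imwrite(f'pics/p_{n}.png',cv2.resize(q,None,fx=5,fy=5,interpolation=cv2.INTER_CUBIC)) 
a=[cv2.imread(f'pics/p_{n}.png') for n in('big','small')]
cv2.imwrite('pics/p.png',cv2.resize(np.vstack(a),None,fx=.65,fy=.65))
E
```

```text
o1 131 (array([603.2,  78.9]), array([40.5, 30.7]), 59.4) z [15.4 20.3 23.  24.5] col [182 137  96]
  top 76 (array([603. ,  78.5]), array([39.6, 29.1]), 58.2)
o2 150 (array([ 607.5, -104.9]), array([28.6, 46.5]), 15.6) z [15.9 23.6 27.3 29.1] col [191 147 102]
  top 64 (array([ 606.4, -104.3]), array([26.4, 43.7]), 12.2)
o3 145 (array([ 565.1, -200.6]), array([29.8, 44.5]), 33.5) z [10.1 17.2 27.4 30.7] col [182 141  96]
  top 14 (array([ 573.3, -212. ]), array([24.8, 17.8]), 23.7)
e 150 (array([460.3,  16.6]), array([25.9, 50. ]), 58.8) z [22.4 26.4 29.6 31.5] col [184 141 102]
  top 35 (array([460.3,  16.6]), array([24.2, 48.2]), 62.1)
mat (array([438.2, -25.9]), array([195.9, 277.1]), 2.7)
handle (array([ 438.7, -134.6]), array([108.9,  24.3]), 88.4) 50.411322821573805
walls (array([442.9,  -0.8]), array([154.5, 130.1]), 88.1)
blower (array([ 491.5, -367.9]), array([216.9,  66.9]), 1.9) [111.74788342 120.01233122]
black (array([ 478.4, -371. ]), array([147.7,  35.4]), 1.5)
restfoot 637 (array([ 494.9, -336.1]), array([214.3,  87.6]), 2.9)
crate (array([458.9, 414.8]), array([290. , 317.7]), 90.0)
big [ 772.75927549 -161.91411459   86.24887966] [-0.40747402 -0.11145672  0.90638972] 24.988889958439145 -164.7020352230919
small [788.5083023  153.58974217  72.29563903] [-0.41610216 -0.04007397  0.90843441] 24.710113331191398 -174.49892366916458
```

View pics/p.png

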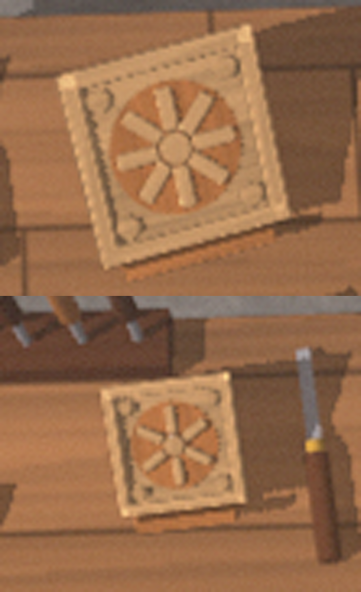

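Wood offcuts at top-image pixels (283,190), (344,188), (375,200) and cut_e (306,235) in the tray; the look-alikes are turquoise at (313,190), (405,184), (393,229). By size the first is cut_f, the second cut_a, the third cut_d (stepped). The bosses are at about (360,130) for the big panel and (254,129) for the small one. Starting with cut_d.

Request:
send_rows:
  series:
    - [60,[0.225,0.28,-0.09],[0,0,0.85]]
    - [60,[0.225,0.28,-0.09],[0,0,0.85]]
    - [60,[0.225,0.28,-0.09],[0,0,0.85]]
    - [60,[0.225,0.28,-0.09],[0,0,0.85]]
    - [60,[0.225,0.28,-0.09],[0,0,0.85]]
    - [60,[0.225,0.28,-0.09],[0,0,0.85]]
    - [60,[0.225,0.28,-0.09],[0,0,0.85]]
    - [60,[0.225,0.28,-0.09],[0,0,0.85]]

```text
clock: 1.1
eef_pos: [348.1, -468.9, 204.8]
tool_rot: [3.142, -0.0, 0.975]
force: [1.2, -0.5, -0.2]
width: 59.8
gripper_force: 0.0
```

Request:
send_rows:
  series:
    - [60,[0.225,0.28,-0.09],[0,0,0.85]]
    - [60,[0.225,0.28,-0.09],[0,0,0.85]]
    - [60,[0.225,0.28,-0.09],[0,0,0.85]]
    - [60,[0.225,0.28,-0.09],[0,0,0.85]]
    - [60,[0.225,0.28,-0.09],[0,0,0.85]]
    - [60,[0.225,0.28,-0.09],[0,0,0.85]]
    - [60,[0.225,0.28,-0.09],[0,0,0.85]]
    - [60,[0.225,0.28,-0.09],[0,0,0.85]]

```text
clock: 2.1
eef_pos: [456.1, -334.5, 161.5]
tool_rot: [3.142, -0.0, 1.569]
force: [0.1, 0.3, 0.1]
width: 60.1
gripper_force: 0.0
```

Request:
send_rows:
  series:
    - [60,[0.225,0.28,-0.09],[0,0,0.85]]
    - [60,[0.225,0.28,-0.09],[0,0,0.85]]
    - [60,[0.225,0.28,-0.09],[0,0,0.85]]
    - [60,[0.225,0.28,-0.09],[0,0,0.85]]
    - [60,[0.225,0.28,-0.09],[0,0,0.85]]
    - [60,[0.225,0.28,-0.09],[0,0,0.85]]
    - [60,[0.225,0.28,-0.09],[0,0,0.85]]
    - [60,[0.225,0.28,-0.09],[0,0,0.85]]

```text
clock: 3.1
eef_pos: [564.1, -200.1, 118.3]
tool_rot: [3.142, -0.0, 2.162]
force: [1.4, -0.1, 0.5]
width: 60.0
gripper_force: 0.0
```

Request:
send_rows:
  series:
    - [60,[0.01,0,-0.3],[0,0,0]]
    - [60,[0,0,-0.3],[0,0,0]]
    - [60,[0,0,-0.3],[0,0,0]]
    - [60,[0,0,-0.3],[0,0,0]]
    - [60,[0,0,-0.25],[0,0,0]]
    - [60,[0,0,-0.17],[0,0,0]]
    - [15,[0,0,0],[0,0,0]]
    - [15,[0,0,0],[0,0,0]]

```text
clock: 4.1
eef_pos: [564.3, -201.3, 22.2]
tool_rot: [3.141, 0.001, 2.157]
force: [-1.2, 1.2, -0.0]
width: 28.6
gripper_force: 59.1
```

Request:
send_rows:
  series:
    - [15,[0,0,0],[0,0,0]]
    - [15,[0,0,0],[0,0,0]]
    - [15,[0,0,0],[0,0,0]]

```text
clock: 4.47
eef_pos: [564.1, -201.4, 22.0]
tool_rot: [3.141, 0.001, 2.157]
force: [0.3, -0.8, 3.7]
width: 28.6
gripper_force: 59.5
```

Request:
send_rows:
  series:
    - [15,[0,0,0.35],[0,0,0]]
    - [15,[0,0,0.35],[0,0,0]]
    - [15,[0,0,0.35],[0,0,0]]
    - [15,[0,0,0.35],[0,0,0]]

```text
clock: 4.97
eef_pos: [563.6, -201.2, 106.1]
tool_rot: [-3.141, -0.0, 2.157]
force: [-0.2, -0.5, -0.1]
width: 28.5
gripper_force: 59.2
```

Request:
send_rows:
  series:
    - [15,[-0.227,0.319,0],[0,0,-0.85]]
    - [15,[-0.227,0.319,0],[0,0,-0.85]]
    - [15,[-0.227,0.319,0],[0,0,-0.85]]
    - [15,[-0.227,0.319,0],[0,0,-0.85]]
    - [15,[-0.227,0.319,0],[0,0,-0.85]]
    - [15,[-0.227,0.319,0],[0,0,-0.85]]
    - [15,[-0.227,0.319,0],[0,0,-0.85]]
    - [15,[-0.227,0.319,0],[0,0,-0.85]]

```text
clock: 5.98
eef_pos: [454.4, -47.4, 105.6]
tool_rot: [3.141, -0.0, 1.561]
force: [0.2, 0.7, -0.7]
width: 28.4
gripper_force: 59.2
```

Request:
send_rows:
  series:
    - [15,[0,0,-0.3],[0,0,0]]
    - [15,[0,0,-0.3],[0,0,0]]
    - [15,[0,0,-0.3],[0,0,0]]
    - [15,[0,0,-0.25],[0,0,0]]
    - [15,[0,0,-0.12],[0,0,0]]
    - [15,[0,0,0],[0,0,0]]

```text
clock: 6.72
eef_pos: [454.6, -48.1, 28.9]
tool_rot: [-3.141, -0.001, 1.564]
force: [-0.5, -0.2, 0.1]
width: 28.4
gripper_force: 59.3
```

Request:
send_rows:
  series:
    - [44,[0,0,0],[0,0,0]]
    - [44,[0,0,0],[0,0,0]]
    - [44,[0,0,0.3],[0,0,0]]
    - [50,[0,0,0.35],[0,0,0]]
    - [60,[0,0,0.35],[0,0,0]]
    - [60,[0,0,0.35],[0,0,0]]

```text
clock: 7.48
eef_pos: [454.8, -48.0, 111.4]
tool_rot: [3.141, 0.0, 1.564]
force: [0.3, -0.7, 0.8]
width: 60.0
gripper_force: 0.0
```

```bash
cat >> h.py <<'E'
def woods(d):
    W=cloud(d);Z=W[...,2];im=d['img'].astype(int)
    m=(Z>9)&(Z<45)&(W[...,0]>340)&(W[...,0]<720)&(abs(W[...,1])<290)&(im[...,0]-im[...,2]>45)&(im[...,0]>120)
    k,l,st,_=cv2.connectedComponentsWithStats(m.astype(np.uint8))
    for i in range(1,k):
        if st[i,4]>40: print(rect(W,l==i),st[i,4],'z95',np.percentile(Z[l==i],95).round(1),'px',st[i,:4])
E
python3 - <<'E'
from h import *
woods(snap('top','t1')); print('start');woods(load('top0'))
E
```

```text
(array([ 607.3, -105.2]), array([28.6, 45.6]), 16.4) 139 z95 27.8 px [334 182  17  12]
(array([602.8,  78.8]), array([39.2, 30. ]), 58.0) 130 z95 24.6 px [275 185  16  14]
(array([459.9,  16.4]), array([25.3, 47.9]), 59.2) 124 z95 30.8 px [297 228  12  18]
start
(array([ 607.5, -104.9]), array([28.6, 46.5]), 15.6) 148 z95 28.3 px [334 182  17  13]
(array([603.2,  78.9]), array([40.5, 30.7]), 59.4) 130 z95 23.7 px [275 185  16  14]
(array([ 565.1, -200.6]), array([29.8, 44.5]), 33.5) 144 z95 29.2 px [366 193  17  17]
(array([460.7,  16.4]), array([25.9, 49. ]), 59.1) 141 z95 30.3 px [297 228  14  18]
```

Request:
send_rows:
  series:
    - [60,[0.318,-0.119,0],[0,0,0.4]]
    - [60,[0.318,-0.119,0],[0,0,0.4]]
    - [60,[0.318,-0.119,0],[0,0,0.4]]
    - [60,[0.318,-0.119,0],[0,0,0.4]]
    - [60,[0.318,-0.119,0],[0,0,0.4]]
    - [60,[0.318,-0.119,0],[0,0,0.4]]
    - [60,[0.318,-0.119,0],[0,0,0.4]]
    - [60,[0.318,-0.119,0],[0,0,0.4]]

```text
clock: 8.52
eef_pos: [607.8, -105.3, 110.1]
tool_rot: [-3.141, 0.0, 1.844]
force: [0.1, 0.6, -0.7]
width: 60.3
gripper_force: 0.0
```

Request:
send_rows:
  series:
    - [60,[0,0,-0.3],[0,0,0]]
    - [60,[0,0,-0.3],[0,0,0]]
    - [60,[0,0,-0.3],[0,0,0]]
    - [60,[0,0,-0.3],[0,0,0]]
    - [60,[0,0,-0.29],[0,0,0]]
    - [15,[0,0,0],[0,0,0]]
    - [15,[0,0,0],[0,0,0]]
    - [15,[0,0,0],[0,0,0]]

```text
clock: 9.52
eef_pos: [608.2, -105.2, 21.7]
tool_rot: [3.14, 0.0, 1.843]
force: [-0.7, 0.5, 0.0]
width: 26.3
gripper_force: 60.7
```

Request:
send_rows:
  series:
    - [15,[0,0,0],[0,0,0]]
    - [15,[0,0,0.2],[0,0,0]]
    - [15,[0,0,0.3],[0,0,0]]
    - [15,[0,0,0.4],[0,0,0]]
    - [15,[0,0,0.4],[0,0,0]]

```text
clock: 10.15
eef_pos: [607.9, -105.2, 101.1]
tool_rot: [3.14, 0.0, 1.843]
force: [-0.6, -0.2, -0.2]
width: 27.0
gripper_force: 60.7
```

Request:
send_rows:
  series:
    - [15,[-0.159,0.053,0],[0,0,-1]]
    - [15,[-0.159,0.053,0],[0,0,-1]]
    - [15,[-0.159,0.053,0],[0,0,-1]]
    - [15,[-0.159,0.053,0],[0,0,-1]]
    - [15,[-0.159,0.053,0],[0,0,-1]]
    - [15,[-0.159,0.053,0],[0,0,-1]]
    - [15,[-0.159,0.053,0],[0,0,-1]]
    - [15,[-0.159,0.053,0],[0,0,-1]]

```text
clock: 11.15
eef_pos: [531.5, -79.5, 100.4]
tool_rot: [3.14, -0.001, 1.142]
force: [0.0, -0.0, 0.9]
width: 27.2
gripper_force: 60.9
```

Request:
send_rows:
  series:
    - [15,[-0.159,0.053,0],[0,0,-1]]
    - [15,[-0.159,0.053,0],[0,0,-1]]
    - [15,[-0.159,0.053,0],[0,0,-1]]
    - [15,[-0.159,0.053,0],[0,0,-1]]
    - [15,[-0.159,0.053,0],[0,0,-1]]
    - [15,[-0.159,0.053,0],[0,0,-1]]
    - [15,[-0.159,0.053,0],[0,0,-1]]
    - [15,[-0.159,0.053,0],[0,0,-1]]

```text
clock: 12.15
eef_pos: [455.3, -53.8, 100.2]
tool_rot: [3.141, -0.002, 0.444]
force: [0.7, -0.4, -0.4]
width: 26.8
gripper_force: 60.9
```

Request:
send_rows:
  series:
    - [15,[-0.159,0.053,0],[0,0,-1]]
    - [15,[-0.159,0.053,0],[0,0,-1]]
    - [15,[-0.159,0.053,0],[0,0,-1]]
    - [15,[-0.159,0.053,0],[0,0,-1]]
    - [15,[-0.159,0.053,0],[0,0,-1]]

```text
clock: 12.78
eef_pos: [407.7, -37.8, 100.1]
tool_rot: [-3.141, -0.002, 0.008]
force: [0.2, -0.6, 0.1]
width: 26.1
gripper_force: 60.9
```

Request:
send_rows:
  series:
    - [15,[0,0,-0.3],[0,0,0]]
    - [15,[0,0,-0.3],[0,0,0]]
    - [15,[0,0,-0.3],[0,0,0]]
    - [15,[0,0,-0.2],[0,0,0]]
    - [15,[0,0,-0.1],[0,0,0]]
    - [15,[0,0,0],[0,0,0]]

```text
clock: 13.52
eef_pos: [408.4, -40.8, 40.5]
tool_rot: [3.134, 0.003, 0.011]
force: [2.8, -1.2, 7.4]
width: 27.1
gripper_force: 66.0
```

Request:
send_rows:
  series:
    - [15,[0,0,0.3],[0,0,0]]
    - [15,[0,0,0.6],[0,0,0]]
    - [15,[0,0,0.8],[0,0,0]]
    - [15,[0,0,0.8],[0,0,0]]
    - [15,[0,0,0],[0,0,0]]

```text
clock: 14.15
eef_pos: [407.7, -40.8, 192.5]
tool_rot: [3.133, 0.001, 0.01]
force: [0.9, -0.5, -0.5]
width: 26.9
gripper_force: 65.0
```

```bash
python3 - <<'E'
from h import *
d=snap('top','t2'); woods(d); w=snap('wrist','w2')
a=cv2.resize(d['img'][170:290,250:410,::-1],(640,480)) 
cv2.imwrite('pics/t2c.png',np.vstack([cv2.resize(a,(400,300)),cv2.resize(w['img'][:,:,::-1],(400,250))]))
E
```

```text
(array([602.8,  79.1]), array([40.9, 29.6]), 56.8) 131 z95 24.6 px [275 185  16  14]
```

View pics/t2c.png

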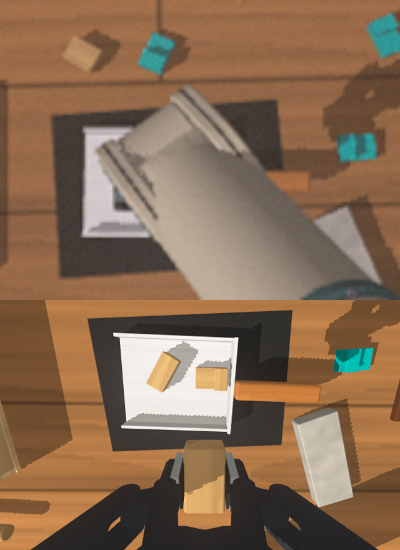

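```bash
cat >> h.py <<'E'
def tray(d):
    W=cloud(d);X,Y,Z=W[...,0],W[...,1],W[...,2];im=d['img'].astype(int)
    wht=(im.min(-1)>120)&(np.ptp(im,-1)<40)
    m=wht&(Z>-5)&(Z<45)&(X>330)&(X<560)&(Y>-120)&(Y<130); 
    k,l,st,_=cv2.connectedComponentsWithStats(m.astype(np.uint8)); i=1+st[1:,4].argmax(); print('pan',rect(W,l==i),st[i,4])
    m=(Z>40)&(Z<65)&(X>380)&(X<520)&(Y<-75)&(Y>-230)&(im[...,0]-im[...,2]>30); print('handle',rect(W,m),m.sum())
    m=(im.max(-1)<75)&(abs(Z)<7)&(X>300)&(X<560)&(Y>-200)&(Y<160)
    k,l,st,_=cv2.connectedComponentsWithStats(m.astype(np.uint8)); i=1+st[1:,4].argmax(); print('mat',rect(W,l==i))
E
python3 - <<'E'
from h import *
for f in('top0','w2'): d=load(f); print(f);tray(d); woods(d)
W=cloud(d)
for n,(u,v) in dict(nearwallL=(123,427),nearR=(231,432),farL=(116,335),farR=(238,340)).items():
    u=int(u*1.6);v=int((v-300)*1.6); p=W[v-4:v+5,u-4:u+5].reshape(-1,3); print(n,p[np.nanargmax(p[:,2])].round(1))
E
```

```text
top0
pan (array([445.2,  -1.3]), array([161.8, 133.3]), 88.5) 2168
handle (array([ 438.7, -134.6]), array([108.9,  24.3]), 88.4) 319
mat (array([438.2, -25.9]), array([195.9, 277.1]), 2.7)
(array([ 607.5, -104.9]), array([28.6, 46.5]), 15.6) 148 z95 28.3 px [334 182  17  13]
(array([603.2,  78.9]), array([40.5, 30.7]), 59.4) 130 z95 23.7 px [275 185  16  14]
(array([ 565.1, -200.6]), array([29.8, 44.5]), 33.5) 144 z95 29.2 px [366 193  17  17]
(array([460.7,  16.4]), array([25.9, 49. ]), 59.1) 141 z95 30.3 px [297 228  14  18]
w2
pan (array([440.4,   0.6]), array([174.9, 146.4]), 88.4) 23282
handle (array([ 441.5, -135.2]), array([109.6,  24.4]), 88.3) 4190
mat (array([439.8, -25.3]), array([199.5, 280. ]), 2.8)
(array([463.8,  15.7]), array([26. , 49.5]), 59.2) 1941 z95 29.2 px [234  83  55  65]
(array([455.5, -50.6]), array([43.4, 30.2]), 89.2) 1829 z95 32.9 px [313 107  52  39]
(array([ 452.8, -114.3]), array([19.1, 74.1]), 14.7) 144 z95 44.7 px [373 129  89  26]
(array([362.5, 270.9]), array([44.8,  3.8]), 1.3) 375 z95 21.8 px [  0 196  14  50]
nearwallL [386.1  76.1  26.8]
nearR [381.  -76.1  36.7]
farL [512.1  76.   26.6]
farR [504.1 -79.2  36.6]
```

Request:
send_rows:
  series:
    - [15,[0.13,0.2,-0.3],[0,0,0]]
    - [15,[0,0.2,-0.4],[0,0,0]]
    - [15,[0,0.2,-0.4],[0,0,0]]
    - [15,[0,0,-0.4],[0,0,0]]
    - [15,[0,0,-0.4],[0,0,0]]
    - [15,[0,0,-0.4],[0,0,0]]
    - [15,[0,0,-0.3],[0,0,0]]
    - [15,[0,0,-0.1],[0,0,0]]

```text
clock: 15.25
eef_pos: [411.4, -4.6, 25.3]
tool_rot: [3.133, 0.013, 0.013]
force: [-6.1, -4.0, 31.3]
width: 27.0
gripper_force: 69.1
```

Request:
send_rows:
  series:
    - [15,[0,0,0.1],[0,0,0]]
    - [42,[0,0,0],[0,0,0]]
    - [42,[0,0,0],[0,0,0]]
    - [42,[0,0,0.3],[0,0,0]]
    - [60,[0,0,0.6],[0,0,0]]
    - [60,[0,0,0.6],[0,0,0]]

```text
clock: 16.0
eef_pos: [412.5, -4.7, 123.7]
tool_rot: [3.135, 0.01, 0.011]
force: [1.1, -0.2, -1.1]
width: 59.9
gripper_force: 0.0
```

```bash
python3 - <<'E'
from h import *
d=snap('wrist','w3'); tray(d); woods(d)
print('top');woods(snap('top','t3'))
E
```

```text
pan (array([437.,  -3.]), array([183.8, 152.6]), 88.3) 35468
handle (array([ 441.6, -135.3]), array([110.3,  24.5]), 88.4) 7226
mat (array([440.1, -26.1]), array([200.4, 282.8]), 2.8)
(array([463.3,  16. ]), array([25.9, 50.2]), 59.3) 3001 z95 29.1 px [263  90  69  84]
(array([454.1, -52.8]), array([49.5, 32.9]), 88.4) 3230 z95 32.8 px [360 120  74  51]
(array([450. , -91.5]), array([16.9, 36.8]), 37.0) 292 z95 44.3 px [443 150  53  37]
(array([408. ,  -4.5]), array([49.6, 30.4]), 0.1) 2669 z95 31.0 px [306 173  41  69]
top
(array([602.8,  79.1]), array([39.2, 29.3]), 58.7) 125 z95 23.8 px [275 185  15  14]
```

Request:
send_rows:
  series:
    - [60,[0.264,0.116,0],[0.07,-0.11,0.967]]
    - [60,[0.264,0.116,0],[0,0,0.967]]
    - [60,[0.264,0.116,0],[0,0,0.967]]
    - [60,[0.264,0.116,0],[0,0,0.967]]
    - [60,[0.264,0.116,0],[0,0,0.967]]
    - [60,[0.264,0.116,0],[0,0,0.967]]

```text
clock: 16.85
eef_pos: [508.1, 36.9, 122.0]
tool_rot: [3.14, 0.0, 0.52]
force: [0.0, -0.3, 0.7]
width: 59.8
gripper_force: 0.0
```

Request:
send_rows:
  series:
    - [60,[0.264,0.116,0],[0,0,0.967]]
    - [60,[0.264,0.116,0],[0,0,0.967]]
    - [60,[0.264,0.116,0],[0,0,0.967]]
    - [60,[0.264,0.116,0],[0,0,0.967]]
    - [60,[0.264,0.116,0],[0,0,0.967]]
    - [60,[0.264,0.116,0],[0,0,0.967]]

```text
clock: 17.6
eef_pos: [603.1, 78.6, 121.6]
tool_rot: [3.141, 0.001, 1.026]
force: [-0.2, 0.5, -0.2]
width: 60.1
gripper_force: 0.0
```

Request:
send_rows:
  series:
    - [60,[0,0,-0.3],[0,0,0]]
    - [60,[0,0,-0.4],[0,0,0]]
    - [60,[0,0,-0.4],[0,0,0]]
    - [60,[0,0,-0.4],[0,0,0]]
    - [60,[0,0,-0.22],[0,0,0]]
    - [60,[0,0,0],[0,0,0]]
    - [15,[0,0,0],[0,0,0]]
    - [15,[0,0,0],[0,0,0]]

```text
clock: 18.6
eef_pos: [604.0, 79.3, 21.0]
tool_rot: [3.139, -0.002, 1.023]
force: [-0.5, -0.3, 0.1]
width: 28.7
gripper_force: 59.1
```

Request:
send_rows:
  series:
    - [15,[0,0,0],[0,0,0]]
    - [15,[0,0,0],[0,0,0]]

```text
clock: 18.85
eef_pos: [603.9, 79.1, 20.8]
tool_rot: [3.139, -0.002, 1.023]
force: [-1.0, 0.7, 6.0]
width: 28.8
gripper_force: 59.9
```

Request:
send_rows:
  series:
    - [15,[0,0,0.3],[0,0,0]]
    - [15,[0,0,0.35],[0,0,0]]
    - [15,[0,0,0.35],[0,0,0]]
    - [15,[0,0,0.35],[0,0,0]]

```text
clock: 19.35
eef_pos: [603.3, 78.9, 102.6]
tool_rot: [3.14, -0.001, 1.023]
force: [0.5, 0.5, -0.2]
width: 28.9
gripper_force: 59.3
```

Request:
send_rows:
  series:
    - [15,[-0.265,-0.043,0],[0,0,-0.977]]
    - [15,[-0.265,-0.043,0],[0,0,-0.977]]
    - [15,[-0.265,-0.043,0],[0,0,-0.977]]
    - [15,[-0.265,-0.043,0],[0,0,-0.977]]
    - [15,[-0.265,-0.043,0],[0,0,-0.977]]
    - [15,[-0.265,-0.043,0],[0,0,-0.977]]

```text
clock: 20.1
eef_pos: [507.5, 63.4, 101.6]
tool_rot: [3.14, -0.002, 0.509]
force: [-1.0, -0.5, -0.2]
width: 28.7
gripper_force: 59.2
```

Request:
send_rows:
  series:
    - [15,[-0.265,-0.043,0],[0,0,-0.977]]
    - [15,[-0.265,-0.043,0],[0,0,-0.977]]
    - [15,[-0.265,-0.043,0],[0,0,-0.977]]
    - [15,[-0.265,-0.043,0],[0,0,-0.977]]
    - [15,[-0.265,-0.043,0],[0,0,-0.977]]
    - [15,[-0.265,-0.043,0],[0,0,-0.977]]

```text
clock: 20.85
eef_pos: [412.3, 48.0, 101.5]
tool_rot: [3.141, -0.002, -0.002]
force: [0.7, -0.1, -0.1]
width: 28.8
gripper_force: 59.1
```

Request:
send_rows:
  series:
    - [15,[0,0,-0.3],[0,0,0]]
    - [15,[0,0,-0.4],[0,0,0]]
    - [15,[0,0,-0.3],[0,0,0]]
    - [15,[0,0,-0.22],[0,0,0]]
    - [15,[0,0,0],[0,0,0]]

```text
clock: 21.48
eef_pos: [412.5, 48.2, 27.5]
tool_rot: [3.14, -0.001, 0.001]
force: [0.1, 0.8, -1.0]
width: 28.6
gripper_force: 59.6
```

Request:
send_rows:
  series:
    - [44,[0,0,0],[0,0,0]]
    - [44,[0,0,0],[0,0,0]]
    - [44,[0,0,0.3],[0,0,0]]
    - [60,[0,-0.2,0.6],[0,0,1]]
    - [60,[0,-0.4,0.6],[0,0,1]]
    - [60,[0.08,-0.4,0.3],[0.3,0,1]]
    - [60,[0.1,-0.4,0],[0.5,0,1]]
    - [60,[0.1,-0.4,0],[0.5,0,1]]

```text
clock: 22.48
eef_pos: [429.4, -61.3, 136.5]
tool_rot: [-3.035, -0.038, 0.437]
force: [0.4, 0.2, -0.9]
width: 60.3
gripper_force: 0.0
```

Request:
send_rows:
  series:
    - [60,[0.1,-0.3,0],[0.6,0,1]]
    - [60,[0.1,-0.3,0],[0.6,0,1]]
    - [60,[0,-0.3,0],[0.5,0,1]]
    - [60,[0,0,0],[0.5,0,1]]
    - [60,[0,0,0],[0.5,0,1]]
    - [60,[0,0,0],[0,0,1]]
    - [60,[0,0,0],[0,0,1]]
    - [60,[0,0,0],[0,0,1]]

```text
clock: 23.48
eef_pos: [440.9, -114.6, 135.8]
tool_rot: [-2.846, -0.175, 1.117]
force: [-0.3, -0.1, -0.2]
width: 60.0
gripper_force: 0.0
```

```bash
python3 - <<'E'
from h import *
print(sensors.read_state()['qpos'].round(2))
d=snap('wrist','w4'); tray(d); woods(d)
s=snap('scene','s4')
cv2.imwrite('pics/w4v.png',np.vstack([cv2.resize(s['img'][100:280,150:450,::-1],(480,288)),cv2.resize(d['img'][:,:,::-1],(480,300))]))
E
```

```text
[ 1.01  0.99 -1.19  1.91  0.69  1.08 -0.9 ]
pan (array([439.4,   5.5]), array([176.7, 147.7]), 87.6) 21475
handle (array([ 441.6, -135.7]), array([109.1,  24.4]), 88.3) 4904
mat (array([493.1, -62.7]), array([ 96.9, 201.4]), 2.9)
(array([409.9,  52.8]), array([38.1, 47.2]), 90.0) 2075 z95 27.1 px [229  14  63  60]
(array([463.4,  15.4]), array([26.4, 50.2]), 59.2) 2936 z95 29.0 px [296  32  73  46]
(array([408.2,  -2.7]), array([49.3, 33.1]), 0.1) 2492 z95 31.0 px [245  80  72  59]
(array([455.4, -50.6]), array([44.1, 30.3]), 89.0) 2441 z95 32.8 px [329 107  57  69]
(array([ 454. , -107.4]), array([ 4.9, 52.6]), 4.0) 264 z95 44.4 px [359 183  34  72]
```

View pics/w4v.png

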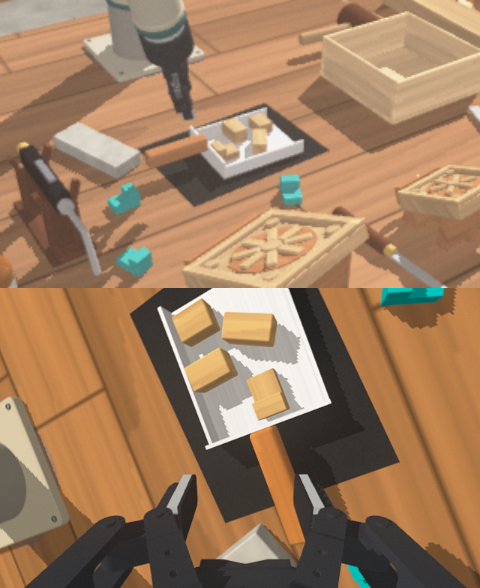

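```bash
cat >> h.py <<'E'
from scipy.spatial.transform import Rotation as Ro
def need(pos,yaw,tilt=0,axis_az=0):
    """tool down at yaw, then turned by tilt deg about horizontal axis at axis_az deg (world)"""
    s=sensors.read_state(); R=Ro.from_euler('xyz',s['tool_rot'])
    a=np.radians(axis_az); T=Ro.from_rotvec(np.radians(tilt)*np.array([np.cos(a),np.sin(a),0]))*Ro.from_euler('xyz',[np.pi,0,np.radians(yaw)])
    print('shift/60',((np.array(pos)-s['eef_pos'])/60).round(3),'turn/5deg',(np.degrees((T*R.inv()).as_rotvec())/5).round(2),'q',s['qpos'].round(2))
E
python3 - <<'E'
from h import *
need([441,-115,41],88.4,20); need([441,-115,41],88.4,0)
E
```

```text
shift/60 [-0.009 -0.018 -1.581] turn/5deg [ 1.16 -3.55  3.99] q [ 1.01  0.99 -1.19  1.91  0.69  1.08 -0.9 ]
shift/60 [-0.009 -0.018 -1.581] turn/5deg [-2.77 -2.81  4.56] q [ 1.01  0.99 -1.19  1.91  0.69  1.08 -0.9 ]
```

Request:
send_rows:
  series:
    - [60,[0,0,0],[0.23,-0.71,0.8]]
    - [60,[0,0,0],[0.23,-0.71,0.8]]
    - [60,[0,0,0],[0.23,-0.71,0.8]]
    - [60,[0,0,0],[0.23,-0.71,0.8]]
    - [60,[0,0,0],[0.23,-0.71,0.8]]
    - [60,[0,0,0],[0,0,0]]

```text
clock: 24.32
eef_pos: [440.1, -115.0, 135.4]
tool_rot: [-3.129, -0.347, 1.537]
force: [-0.2, -0.6, 0.5]
width: 59.8
gripper_force: 0.0
```

```bash
python3 - <<'E'
from h import *
need([441,-115,41],88.4,20)
E
```

```text
shift/60 [ 1.400e-02 -1.000e-03 -1.574e+00] turn/5deg [ 0.02 -0.03  0.03] q [ 1.14  0.96 -1.22  2.04  0.75  0.85 -0.48]
```

Request:
send_rows:
  series:
    - [60,[0.01,0,-0.25],[0,0,0]]
    - [60,[0,0,-0.35],[0,0,0]]
    - [60,[0,0,-0.35],[0,0,0]]
    - [60,[0,0,-0.35],[0,0,0]]
    - [60,[0,0,-0.27],[0,0,0]]
    - [60,[0,0,0],[0,0,0]]
    - [10,[0,0,0],[0,0,0]]
    - [10,[0,0,0],[0,0,0]]

```text
clock: 25.32
eef_pos: [442.0, -114.2, 41.8]
tool_rot: [-3.131, -0.347, 1.542]
force: [-1.0, -0.5, 1.1]
width: 24.1
gripper_force: 0.6
```

Request:
send_rows:
  series:
    - [10,[0,0,0],[0,0,0]]
    - [10,[0,0,0],[0,0,0]]
    - [10,[0,0,0.05],[0,0,0]]
    - [10,[0,0,0.1],[0,0,0]]
    - [10,[0,0,0.15],[0,0,0]]
    - [10,[0,0,0.2],[0,0,0]]
    - [10,[0,0,0.2],[0,0,0]]
    - [10,[0,0,0],[0,0,0]]

```text
clock: 26.32
eef_pos: [442.3, -114.3, 84.3]
tool_rot: [-3.133, -0.347, 1.542]
force: [1.2, 0.5, -3.4]
width: 23.4
gripper_force: 58.8
```

```bash
python3 - <<'E'
from h import *
s=sensors.read_state();print(s['qpos'].round(2),s['torque'])
s=snap('scene','s5'); w=snap('wrist','w5')
cv2.imwrite('pics/w5v.png',np.vstack([cv2.resize(s['img'][100:280,150:450,::-1],(480,288)),cv2.resize(w['img'][:,:,::-1],(480,300))]))
W=cloud(w);X,Y,Z=W[...,0],W[...,1],W[...,2];im=w['img'].astype(int)
m=(im.min(-1)>120)&(np.ptp(im,-1)<40)&(Y>-70)&(Z<120)&(Z>10);p=W[m]
A=np.c_[p[:,:2],np.ones(len(p))];k=np.ones(len(p),bool)
for _ in range(6): c=np.linalg.lstsq(A[k],p[k,2],rcond=None)[0]; k=abs(A@c-p[:,2])<4
print('floor plane slopes deg',np.degrees(np.arctan(c[:2])),'z at (441,0)',c@[441,0,1],k.sum())
E
```

```text
[ 1.09  1.03 -1.13  2.06  0.85  0.76 -0.52] [-0.79439327  0.02908056  0.02531909]
floor plane slopes deg [-0.1548802  -0.20388993] z at (441,0) 45.312439509127174 24507
```

View pics/w5v.png

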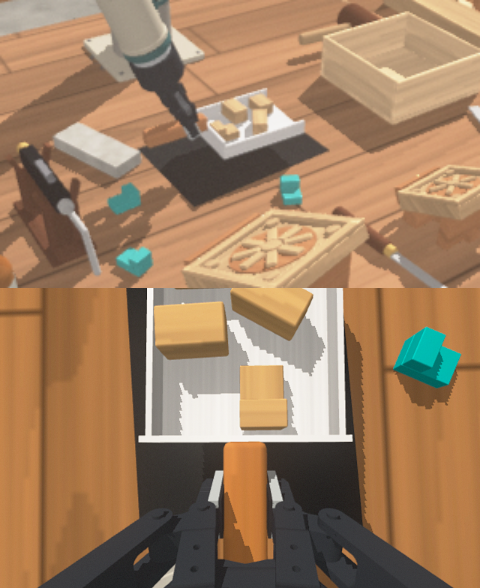

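```bash
python3 - <<'E'
from h import *
W=cloud(load('top0'));Z=W[...,2]
m=(Z>84)&(Z<96); k,l,st,_=cv2.connectedComponentsWithStats(m.astype(np.uint8),connectivity=8)
for i in range(1,k):
    if st[i,4]>150: print(rect(W,l==i),st[i])
E
```

```text
(array([811.5, 160.3]), array([ 41.1, 119.4]), 6.0) [232 110  41  19 263]
(array([ 780. , -155.8]), array([ 62. , 180.1]), 16.3) [329 113  61  32 581]
(array([601.2, 575.7]), array([ 86.1, 189.2]), 67.5) [ 85 157  36  60 203]
(array([409.4, 385.8]), array([230.1, 232.3]), 0.1) [132 215  83  83 880]
```

Request:
send_rows:
  series:
    - [10,[0,0,0.15],[0.3,0,0]]
    - [10,[0,0,0.25],[0.3,0,0]]
    - [10,[0,0,0.3],[0.4,0,0]]
    - [10,[0,0,0.3],[0,0,0]]
    - [10,[0,0.05,0.3],[0,0,0]]
    - [10,[0,0.1,0.25],[0,0,0]]
    - [10,[0,0.15,0.15],[0,0,0]]
    - [10,[0,0.2,0.05],[0,0,0]]

```text
clock: 27.42
eef_pos: [441.6, -83.6, 188.2]
tool_rot: [-3.128, -0.434, 1.54]
force: [0.5, -0.5, -2.5]
width: 23.3
gripper_force: 59.1
```

Request:
send_rows:
  series:
    - [10,[-0.03,0.25,0],[0,0,0]]
    - [10,[-0.06,0.3,0],[0,0,0]]
    - [10,[-0.06,0.3,0],[0,0,0]]
    - [10,[-0.06,0.3,0],[0,0,0]]
    - [10,[-0.06,0.3,0],[0,0,0]]
    - [10,[-0.06,0.3,0],[0,0,0]]
    - [10,[-0.06,0.3,0],[0,0,0]]
    - [10,[-0.06,0.3,0],[0,0,0]]

```text
clock: 28.42
eef_pos: [414.4, 58.1, 188.3]
tool_rot: [-3.128, -0.435, 1.54]
force: [0.2, -0.1, -2.3]
width: 23.2
gripper_force: 59.1
```

```bash
python3 - <<'E'
from h import *
need([410,150,165],90,20)
E
```

```text
shift/60 [-0.073  1.531 -0.388] turn/5deg [-0.98 -0.13  0.29] q [ 0.89  0.76 -1.19  2.2   0.48  0.58 -0.58]
```

Request:
send_rows:
  series:
    - [10,[0,0.3,0],[0,0,0.1]]
    - [10,[0,0.3,0],[0,0,0.1]]
    - [10,[0,0.3,0],[0,0,0.1]]
    - [10,[0,0.25,-0.05],[-0.2,0,0]]
    - [10,[0,0.2,-0.1],[-0.3,0,0]]
    - [10,[0,0.12,-0.1],[-0.3,0,0]]
    - [10,[0,0.05,-0.05],[-0.2,0,0]]
    - [10,[0,0,0],[0,0,0]]

```text
clock: 29.42
eef_pos: [414.4, 148.7, 170.3]
tool_rot: [-3.128, -0.347, 1.568]
force: [-0.0, -0.5, -2.1]
width: 23.2
gripper_force: 59.1
```

```bash
python3 - <<'E'
from h import *
need([412,207,254],90,-15)
E
```

```text
shift/60 [-0.039  0.972  1.395] turn/5deg [-6.98 -0.15  0.02] q [ 0.52  0.68 -1.01  2.21  0.53  0.47 -0.81]
```

Request:
send_rows:
  series:
    - [10,[0,0.1,0.18],[-0.6,0,0]]
    - [10,[0,0.1,0.18],[-0.8,0,0]]
    - [10,[0,0.1,0.18],[-0.8,0,0]]
    - [10,[0,0.1,0.18],[-0.8,0,0]]
    - [10,[0,0.1,0.1],[-0.5,0,0]]
    - [10,[0,0.09,0.1],[-0.5,0,0]]
    - [10,[0,0.09,0.1],[-0.5,0,0]]
    - [10,[0,0.09,0.1],[-0.5,0,0]]

```text
clock: 30.42
eef_pos: [414.6, 194.2, 237.5]
tool_rot: [-3.129, 0.09, 1.566]
force: [0.5, -0.2, -3.3]
width: 23.5
gripper_force: 59.0
```

```bash
python3 - <<'E'
from h import *
need([412,207,254],90,-15)
E
```

```text
shift/60 [-0.043  0.213  0.276] turn/5deg [-1.97 -0.13  0.08] q [ 0.04  0.52 -0.86  1.99  0.55  0.95 -1.12]
```

Request:
send_rows:
  series:
    - [10,[0,0.1,0.13],[-0.6,0,0]]
    - [10,[0,0.1,0.13],[-0.6,0,0]]
    - [10,[0,0.1,0.1],[-0.6,0,0]]
    - [10,[0,0.12,0.1],[-0.6,0,0]]
    - [10,[0,0.12,0.08],[-0.6,0,0]]
    - [10,[0,0.12,0.08],[-0.6,0,0]]
    - [10,[0,0.12,0.06],[-0.6,0,0]]
    - [10,[0,0.12,0.06],[-0.6,0,0]]

```text
clock: 31.42
eef_pos: [414.7, 248.7, 281.5]
tool_rot: [-3.131, 0.508, 1.566]
force: [-0.7, 0.1, -3.1]
width: 23.0
gripper_force: 59.2
```

Request:
send_rows:
  series:
    - [10,[0,0.12,0.04],[-0.6,0,0]]
    - [10,[0,0.12,0.04],[-0.6,0,0]]
    - [10,[0,0,0],[0,0,0]]
    - [10,[0,0,0],[0,0,0]]

```text
clock: 31.92
eef_pos: [414.8, 262.2, 286.3]
tool_rot: [-3.132, 0.612, 1.566]
force: [-0.4, -0.6, -2.3]
width: 22.8
gripper_force: 59.2
```

```bash
python3 - <<'E'
from h import *
need([412,265,292],90,-35)
s=snap('scene','s6'); w=snap('wrist','w6')
cv2.imwrite('pics/w6v.png',np.vstack([cv2.resize(s['img'][50:230,200:500,::-1],(480,288)),cv2.resize(w['img'][:,:,::-1],(480,300))]))
E
```

```text
shift/60 [-0.046  0.047  0.095] turn/5deg [ 0.01 -0.09  0.12] q [-0.46  0.69 -0.69  1.63  0.63  1.61 -1.36]
```

View pics/w6v.png

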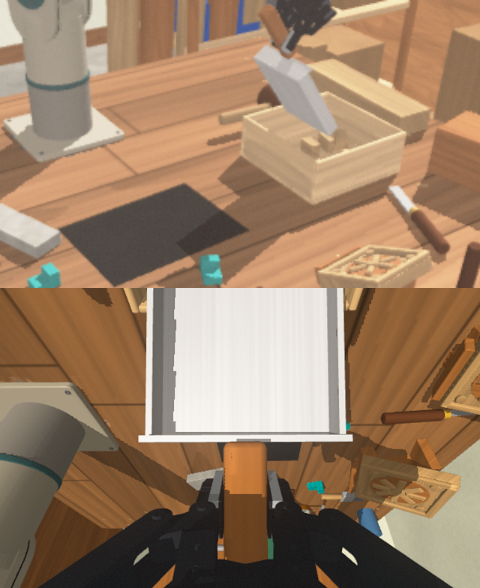

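Request:
send_rows:
  series:
    - [10,[0,-0.155,-0.13],[0.9,0,0]]
    - [10,[0,-0.155,-0.13],[0.9,0,0]]
    - [10,[0,-0.155,-0.13],[0.9,0,0]]
    - [10,[0,-0.155,-0.13],[0.9,0,0]]
    - [10,[0,-0.155,-0.13],[0.9,0,0]]
    - [10,[0,-0.155,-0.13],[0.9,0,0]]
    - [10,[0,-0.155,-0.13],[0.9,0,0]]
    - [10,[0,-0.155,-0.13],[0.9,0,0]]

```text
clock: 33.02
eef_pos: [414.7, 186.9, 224.5]
tool_rot: [-3.131, -0.017, 1.566]
force: [0.7, 0.2, -1.6]
width: 23.3
gripper_force: 59.1
```

Request:
send_rows:
  series:
    - [10,[0,-0.155,-0.13],[0.9,0,0]]
    - [10,[0,-0.155,-0.13],[0.9,0,0]]
    - [10,[0,-0.155,-0.13],[0.9,0,0]]
    - [10,[0,-0.155,-0.13],[0.9,0,0]]
    - [10,[0,-0.3,0],[0,0,0]]
    - [10,[0,-0.4,0],[0,0,0]]
    - [10,[0.05,-0.4,0],[0,0,0]]
    - [10,[0.05,-0.4,0],[0,0,0]]

```text
clock: 34.02
eef_pos: [420.4, 59.1, 193.1]
tool_rot: [-3.128, -0.328, 1.566]
force: [0.1, -0.6, -2.1]
width: 22.9
gripper_force: 59.2
```

Request:
send_rows:
  series:
    - [10,[0.05,-0.4,0],[0,0,0]]
    - [10,[0.05,-0.4,0],[0,0,0]]
    - [10,[0.05,-0.4,0],[0,0,0]]
    - [10,[0.05,-0.4,0],[0,0,0]]
    - [10,[0.05,-0.4,0],[0,0,0]]
    - [10,[0.05,-0.4,0],[0,0,0]]
    - [10,[0.05,-0.3,0],[0,0,0]]
    - [10,[0,0,0],[0,0,0]]

```text
clock: 35.02
eef_pos: [441.7, -102.4, 192.9]
tool_rot: [-3.128, -0.329, 1.563]
force: [0.2, 0.4, -1.6]
width: 23.2
gripper_force: 59.1
```

```bash
python3 - <<'E'
from h import *
need([442,-112,42.5],91.5,20,1.5)
w=snap('wrist','w7')
W=cloud(w);X,Y,Z=W[...,0],W[...,1],W[...,2];im=w['img'].astype(int)
zt=sensors.read_state()['eef_pos'][2]
m=(im.min(-1)>120)&(np.ptp(im,-1)<40)&(Y>-80)&(Z<zt+20)&(Z>zt-70);p=W[m]
A=np.c_[p[:,:2],np.ones(len(p))];k=np.ones(len(p),bool)
for _ in range(6): c=np.linalg.lstsq(A[k],p[k,2],rcond=None)[0]; k=abs(A@c-p[:,2])<4
print('slopes',np.degrees(np.arctan(c[:2])),k.sum(), rect(W,m)); 
m=(Z>zt-2)&(Z<zt+25)&(Y<-75)&(X>400)&(X<480)&(im[...,0]-im[...,2]>30); print('handle',rect(W,m))
E
```

```text
shift/60 [ 0.004 -0.159 -2.506] turn/5deg [ 0.23 -0.14  0.33] q [ 1.09  0.78 -1.15  2.01  0.5   0.85 -0.28]
slopes [-0.34701973 -1.10001263] 43508 (array([443. , -11.3]), array([116.7, 131. ]), 89.8)
handle (array([ 443.3, -104.3]), array([58.6, 27.1]), 89.9)
```

Tray level to 1°. Set it down.

Request:
send_rows:
  series:
    - [10,[0,-0.08,-0.3],[0.12,-0.07,0.16]]
    - [10,[0,-0.08,-0.4],[0.11,-0.07,0.17]]
    - [10,[0,0,-0.4],[0,0,0]]
    - [10,[0,0,-0.4],[0,0,0]]
    - [10,[0,0,-0.4],[0,0,0]]
    - [10,[0,0,-0.3],[0,0,0]]
    - [10,[0,0,-0.15],[0,0,0]]
    - [10,[0,0,-0.05],[0,0,0]]

```text
clock: 36.08
eef_pos: [441.7, -110.2, 48.7]
tool_rot: [-3.141, -0.35, 1.6]
force: [1.1, 0.2, -2.4]
width: 23.1
gripper_force: 59.1
```

Request:
send_rows:
  series:
    - [10,[0,0,-0.05],[0,0,0]]
    - [10,[0,0,-0.05],[0,0,0]]
    - [10,[0,0,0],[0,0,0]]

```text
clock: 36.45
eef_pos: [441.7, -110.6, 43.1]
tool_rot: [3.142, -0.349, 1.6]
force: [0.5, -0.2, -2.2]
width: 23.2
gripper_force: 59.1
```

Request:
send_rows:
  series:
    - [10,[0,0,-0.02],[0,0,0]]
    - [50,[0,0,0],[0,0,0]]
    - [60,[0,0,0],[0,0,0]]
    - [60,[0,-0.05,0.2],[0,0,0]]
    - [60,[0,-0.1,0.5],[0,0,0]]
    - [60,[0,-0.1,0.8],[-0.8,0,0]]
    - [60,[0,-0.1,0.8],[-0.8,0,0]]
    - [60,[0,0,0.5],[-0.8,0,-0.5]]

```text
clock: 37.45
eef_pos: [442.5, -131.6, 212.6]
tool_rot: [-3.14, -0.138, 1.554]
force: [0.1, 0.4, 0.1]
width: 60.2
gripper_force: 0.0
```

Request:
send_rows:
  series:
    - [60,[0.2,-0.8,0],[-0.8,0,-1]]
    - [60,[0.2,-0.8,0],[-0.8,0,-1]]
    - [60,[0.2,-0.8,0],[0,0,-1]]
    - [60,[0.2,-0.8,0],[0,0,-1]]
    - [60,[0,0,0],[0,0,-1]]
    - [60,[0,0,0],[0,0,-1]]
    - [60,[0,0,0],[0,0,-1]]
    - [60,[0,0,0],[0,0,-1]]

```text
clock: 38.45
eef_pos: [489.6, -323.1, 210.6]
tool_rot: [3.132, -0.002, 0.855]
force: [0.4, 0.7, 0.8]
width: 59.9
gripper_force: 0.0
```

```bash
python3 - <<'E'
from h import *
d=snap('top','t8'); tray(d); W=cloud(d);Z=W[...,2];im=d['img']
m=(Z>100)&(Z<135)&(W[...,0]>380)&(W[...,0]<580)&(W[...,1]>-420)&(W[...,1]<-280)&(im.max(-1)<100)
d0=load('top0')
for q in (d0,d):
    W=cloud(q); X,Y,Z=[W[...,i] for i in range(3)]
    m=(Z>104)&(Z<125)&(X>370)&(X<600)&(Y>-430)&(Y<-280)
    n,l,st,_=cv2.connectedComponentsWithStats(m.astype(np.uint8))
    for i in range(1,n):
        if st[i,4]>100: print('blower',rect(W,l==i),np.percentile(Z[l==i],[5,50,95]).round(1),st[i])
need([470,-360,180],2,0)
s=snap('scene','s8');cv2.imwrite('pics/v8.png',np.vstack([cv2.resize(d['img'][170:300,120:480,::-1],(720,260)),cv2.resize(s['img'][80:290,120:480,::-1],(540,315)).copy() if 0 else cv2.resize(s['img'][80:290,100:480,::-1],(720,330))]))
E
```

```text
pan (array([439.4,   2. ]), array([135.5, 162.9]), 1.8) 2336
handle (array([ 440.3, -131.6]), array([ 24. , 109.7]), 1.8) 313
mat (array([438.3, -25.4]), array([196.7, 277.2]), 2.6)
blower (array([ 475. , -366.6]), array([184.,  25.]), 2.2) [105.9 112.6 120.7] [432 193  15  66 548]
blower (array([ 430.1, -368.9]), array([94.1, 25.1]), 3.0) [105.5 112.8 118.9] [435 224  12  35 287]
shift/60 [-0.328 -0.616 -0.512] turn/5deg [ 0.09  0.07 -9.37] q [ 1.01  0.68 -0.77  1.74  0.57  0.95 -0.71]
```

View pics/v8.png

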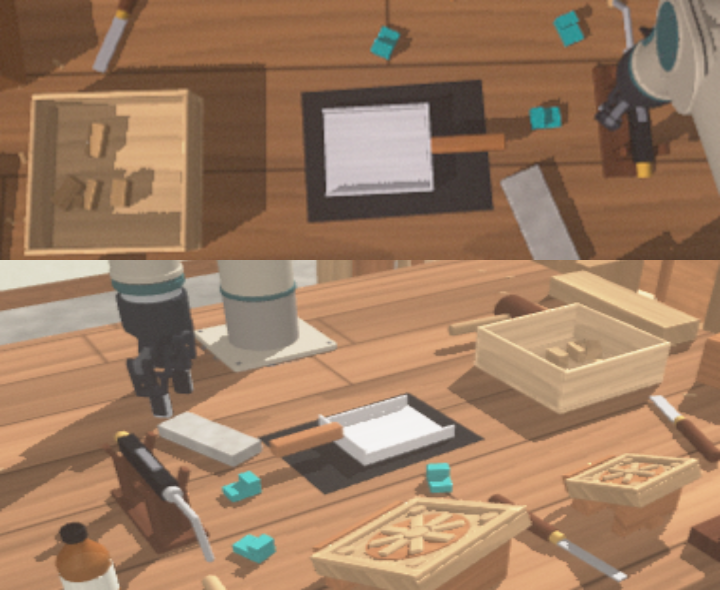

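Request:
send_rows:
  series:
    - [60,[-0.05,-0.08,0],[0.09,0.07,-1]]
    - [60,[-0.05,-0.08,0],[0,0,-1]]
    - [60,[-0.05,-0.08,0],[0,0,-1]]
    - [60,[-0.05,-0.08,0],[0,0,-1]]
    - [60,[-0.05,-0.08,0],[0,0,-1]]
    - [60,[0,-0.08,0],[0,0,-1]]
    - [60,[0,-0.08,0],[0,0,-1]]
    - [60,[0,-0.08,0],[0,0,-1]]

```text
clock: 39.55
eef_pos: [474.6, -361.7, 210.2]
tool_rot: [-3.141, -0.004, 0.159]
force: [-0.5, 0.3, 0.1]
width: 60.2
gripper_force: 0.0
```

Request:
send_rows:
  series:
    - [60,[0,0,0],[0,0,-1]]
    - [60,[0,0,0],[0,0,-0.37]]
    - [60,[0,0,0],[0,0,0]]

```text
clock: 39.92
eef_pos: [474.8, -361.6, 210.1]
tool_rot: [-3.141, -0.003, 0.042]
force: [-0.2, 0.4, -0.9]
width: 60.0
gripper_force: 0.0
```

```bash
python3 - <<'E'
from h import *
d=snap('wrist','w9');cv2.imwrite('pics/v9.png',d['img'][:,:,::-1]); W=cloud(d);X,Y,Z=[W[...,i] for i in range(3)]
m=(Z>106)&(Z<122)&(X>370)&(X<620)&(Y>-430)&(Y<-280)
n,l,st,_=cv2.connectedComponentsWithStats(m.astype(np.uint8))
for i in range(1,n):
    if st[i,4]>100: print('blower',rect(W,l==i),np.percentile(Z[l==i],[5,50,95]).round(1),st[i])
need([470,-365,180],2,0)
E
```

```text
blower (array([ 476.7, -367.9]), array([181.7,  24.1]), 2.1) [109.1 114.9 121.2] [ 320   69   37  242 7631]
blower (array([ 531.1, -338.2]), array([14.3, 10.9]), 0.2) [107.2 113.6 115.6] [288 114  18  23 380]
blower (array([ 533.3, -394.8]), array([13.9, 11.6]), 2.9) [107.1 113.4 115.5] [372 115  20  22 391]
blower (array([ 421.3, -342.1]), array([15. , 11.1]), 1.4) [107.  113.3 115.5] [292 261  16  22 303]
blower (array([ 423.5, -399.2]), array([11. , 15.4]), 89.9) [107.5 113.2 115.7] [366 261  17  23 310]
shift/60 [-0.079 -0.055 -0.499] turn/5deg [-0.01  0.04 -0.08] q [ 0.95  0.65 -0.56  1.7   0.41  0.91 -1.3 ]
```

View pics/v9.png

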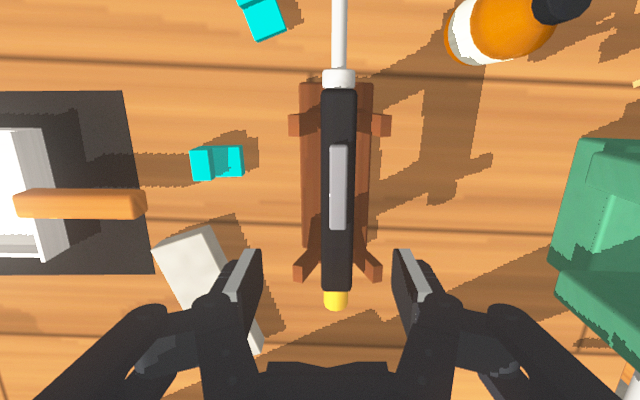

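```bash
python3 - <<'E'
from h import *
W=cloud(load('w9'))
for p in((338,93),(336,288),(338,140),(336,230)): print(W[p[1],p[0]].round(1))
need([477.3,-368.6,99],2.16,0)
E
```

```text
[ 552.7 -364.6  114.6]
[ 410.6 -370.5  114.7]
[ 523.1 -366.1  115.6]
[ 458.7 -368.1  115.1]
shift/60 [ 0.043 -0.115 -1.849] turn/5deg [-0.01  0.04 -0.05] q [ 0.95  0.65 -0.56  1.7   0.41  0.91 -1.3 ]
```

Request:
send_rows:
  series:
    - [60,[0.05,-0.12,-0.25],[0,0.04,-0.05]]
    - [60,[0,0,-0.4],[0,0,0]]
    - [60,[0,0,-0.4],[0,0,0]]
    - [60,[0,0,-0.4],[0,0,0]]
    - [60,[0,0,-0.3],[0,0,0]]
    - [60,[0,0,-0.08],[0,0,0]]
    - [10,[0,0,0],[0,0,0]]
    - [10,[0,0,0],[0,0,0]]

```text
clock: 40.98
eef_pos: [478.3, -369.4, 100.9]
tool_rot: [3.141, -0.001, 0.035]
force: [-0.1, 4.7, 3.3]
width: 24.6
gripper_force: 2.6
```

Request:
send_rows:
  series:
    - [10,[0,0,0],[0,0,0]]
    - [10,[0,0,0],[0,0,0]]

```text
clock: 41.22
eef_pos: [478.3, -369.5, 101.0]
tool_rot: [3.141, -0.001, 0.036]
force: [0.0, 0.2, 5.7]
width: 23.2
gripper_force: 59.3
```

Request:
send_rows:
  series:
    - [10,[0,0,0.2],[0,0,0]]
    - [10,[0,0,0.3],[0,0,0]]
    - [10,[0,0,0.5],[0,0,0]]
    - [10,[0,0,0.5],[0,0,0]]
    - [10,[0,0,0.5],[0,0,0]]
    - [10,[0,0,0.5],[0,0,0]]
    - [10,[0,0,0.3],[0,0,0]]
    - [10,[0,0,0],[0,0,0]]

```text
clock: 42.22
eef_pos: [478.2, -369.4, 269.6]
tool_rot: [3.14, -0.002, 0.035]
force: [0.9, -0.1, -3.2]
width: 23.1
gripper_force: 58.8
```

```bash
cat >> h.py <<'E'
def panel(d,c0,half,yaw):
    W=cloud(d); P=W.reshape(-1,3); P=P[~np.isnan(P[:,0])]
    a=np.radians(yaw); n=np.array([-np.sin(np.radians(25))*np.cos(a),-np.sin(np.radians(25))*np.sin(a),np.cos(np.radians(25))])
    for _ in range(2):
        ax=np.array([-n[2]*n[0],-n[2]*n[1],n[0]**2+n[1]**2]);ax/=np.linalg.norm(ax); ay=np.cross(n,ax)
        Q=np.c_[(P-c0)@ax,(P-c0)@ay,(P-c0)@n]; k=(abs(Q[:,2])<14)&(abs(Q[:,0])<half*1.3)&(abs(Q[:,1])<half*1.3)
        q=P[k]; m=q.mean(0); n=np.linalg.svd(q-m,full_matrices=False)[2][2]; n*=np.sign(n[2])
    k=(abs(Q[:,2])<16)&(abs(Q[:,0])<half*1.4)&(abs(Q[:,1])<half*1.4)
    r=cv2.minAreaRect(Q[k][:,:2].astype(np.float32)); 
    c=c0+ax*r[0][0]+ay*r[0][1]; b=k&(np.hypot(Q[:,0]-r[0][0],Q[:,1]-r[0][1])<half*.06)
    h=np.median(Q[b][:,2]) if b.any() else np.nan
    print('tilt',np.degrees(np.arccos(n[2])).round(1),'az',np.degrees(np.arctan2(-n[1],-n[0])).round(1),'rect',r,'boss',(c+n*h).round(1),b.sum())
E
python3 - <<'E'
from h import *
s=sensors.read_state();print(s['eef_pos'],s['tool_rot'])
for f in('top0','t8'):
    d=load(f);W=cloud(d)
    for n,p,h,y in(('big',(360,130),90,15),('small',(254,129),60,5.5)):
        print(f,n,'px',W[p[1]-1:p[1]+2,p[0]-1:p[0]+2].reshape(-1,3).mean(0).round(1));panel(d,W[p[1],p[0]],h,y)
E
```

```text
[ 478.24189787 -369.37861279  269.5667685 ] [ 3.14013958e+00 -1.80146405e-03  3.54441199e-02]
top0 big px [ 767.1 -160.6   89.2]
tilt 24.7 az 14.5 rect ((-7.019233703613281, 0.07848358154296875), (180.99105834960938, 197.7345733642578), 89.80681610107422) boss [ 760.3 -161.8   88. ] 12
top0 small px [784.9 157.3  77.2]
tilt 24.4 az 5.5 rect ((-11.502182006835938, 0.5741043090820312), (137.94044494628906, 120.31281280517578), 0.22558961808681488) boss [775.2 157.   70.6] 4
t8 big px [ 767.5 -160.7   88.2]
tilt 24.6 az 14.4 rect ((-6.7832489013671875, 0.0198822021484375), (197.86761474609375, 181.07713317871094), 0.017394578084349632) boss [ 760.9 -161.8   87.2] 10
t8 small px [784.5 157.1  78.2]
tilt 23.9 az 5.8 rect ((-11.448028564453125, 1.080810546875), (137.90145874023438, 120.82467651367188), 0.09581754356622696) boss [774.9 157.2  71.6] 4
```

Request:
send_rows:
  series:
    - [10,[0.209,0.333,-0.04],[0,0,0.31]]
    - [10,[0.209,0.333,-0.04],[0,0,0.31]]
    - [10,[0.209,0.333,-0.04],[0,0,0.31]]
    - [10,[0.209,0.333,-0.04],[0,0,0.31]]
    - [10,[0.209,0.333,-0.04],[0,0,0.31]]
    - [10,[0.209,0.333,-0.04],[0,0,0.31]]
    - [10,[0.209,0.333,-0.04],[0,0,0.31]]
    - [10,[0.209,0.333,-0.04],[0,0,0.31]]

```text
clock: 43.22
eef_pos: [578.8, -207.7, 248.6]
tool_rot: [-3.141, 0.0, 0.254]
force: [-0.2, 0.3, -1.7]
width: 23.0
gripper_force: 58.8
```

Request:
send_rows:
  series:
    - [10,[0,0,0],[0,0,0]]
    - [10,[0,0,0],[0,0,0]]

```text
clock: 43.48
eef_pos: [577.7, -209.9, 248.6]
tool_rot: [3.141, 0.001, 0.252]
force: [0.8, -0.7, -1.4]
width: 23.0
gripper_force: 58.9
```

```bash
python3 - <<'E'
from h import *
need([578.4,-209.7,198.8],14.5)
d=snap('wrist','w10'); W=cloud(d); cv2.imwrite('pics/v10.png',d['img'][:,:,::-1])
panel(d,np.array([768.5,-160.5,89]),90,14.5)
E
```

```text
shift/60 [ 0.011  0.003 -0.831] turn/5deg [ 0.01 -0.01  0.02] q [ 0.68  0.64 -0.63  1.61  0.42  1.03 -1.39]
tilt 16.7 az 14.2 rect ((-77.5885238647461, -0.6599273681640625), (50.997474670410156, 179.95425415039062), 0.1672278791666031) boss [nan nan nan] 0
```

View pics/v10.png

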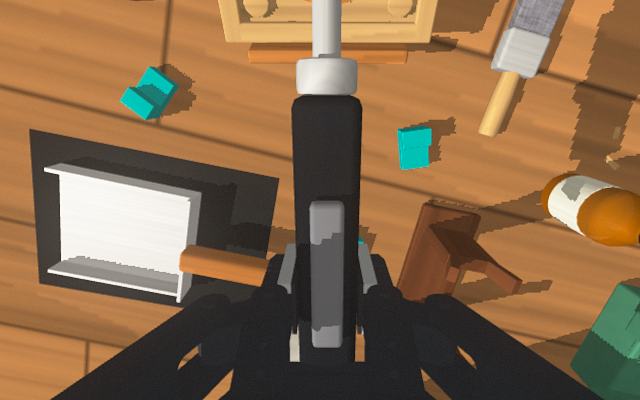

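```bash
python3 - <<'E'
from h import *
s=sensors.read_state();p=s['eef_pos'];a=.2525
for n in('wrist','scene','top'):
    d=snap(n,'x_'+n);W=cloud(d).reshape(-1,3);C=d['img'].reshape(-1,3).astype(int);k=~np.isnan(W[:,0]);W=W[k]-(p+[0,0,-16]);C=C[k]
    B=np.c_[W[:,0]*np.cos(a)+W[:,1]*np.sin(a),-W[:,0]*np.sin(a)+W[:,1]*np.cos(a),W[:,2]]
    k=(B[:,0]>-20)&(B[:,0]<72)&(abs(B[:,1])<9)&(B[:,2]>22)&(B[:,2]<40)
    if k.sum()>10: print(n,'handle top z=a x+b',np.polyfit(B[k,0],B[k,2],1).round(3),k.sum())
    for lo,hi in((85,95),(100,110),(120,130),(135,142),(148,154),(156,162),(163,168),(168,172),(172,176)):
        k=(B[:,0]>lo)&(B[:,0]<hi)&(abs(B[:,1])<15)&(B[:,2]>-60)&(B[:,2]<30)
        if k.any(): print(' ',lo,hi,k.sum(),'y',np.median(B[k,1]).round(1),'z',np.percentile(B[k,2],[10,90]).round(1))
E
```

```text
wrist handle top z=a x+b [-0.064 34.349] 11427
  85 95 1330 y 0.6 z [17.7 25.4]
  100 110 735 y 0.6 z [16.9 20.1]
scene handle top z=a x+b [-0.081 37.09 ] 175
  85 95 55 y -3.0 z [12.7 26.6]
  100 110 20 y -3.1 z [16.3 22.3]
  120 130 20 y -2.6 z [16.8 22. ]
  135 142 14 y -2.6 z [14.2 22. ]
  148 154 25 y -1.8 z [ 7.3 20.2]
  156 162 41 y -2.3 z [-11.3   8. ]
  163 168 29 y -1.9 z [-24.   -6.9]
  168 172 23 y -2.4 z [-32.5 -18.1]
  172 176 18 y -1.3 z [-37.  -25.1]
top handle top z=a x+b [-0.046 31.11 ] 52
  85 95 16 y 1.8 z [14.2 22. ]
  100 110 13 y 3.4 z [14.9 20.1]
  120 130 14 y 3.1 z [13.5 19. ]
  135 142 9 y 2.8 z [14.4 19. ]
  148 154 4 y 4.5 z [-1.9 11.6]
  156 162 3 y 6.3 z [-19.5  -6.7]
  163 168 4 y 5.4 z [-34.3 -16.6]
  168 172 4 y 5.7 z [-39.4 -28.6]
  172 176 1 y 3.3 z [-35.9 -35.9]
```

Request:
send_rows:
  series:
    - [10,[0.01,0,-0.2],[0,0,0]]
    - [10,[0,0,-0.3],[0,0,0]]
    - [10,[0,0,-0.22],[0,0,0]]
    - [10,[0,0,-0.1],[0,0,0]]
    - [10,[0,0,0],[0,0,0]]
    - [10,[0,0,0],[0,0,0]]

```text
clock: 44.42
eef_pos: [579.0, -209.2, 200.1]
tool_rot: [3.142, -0.001, 0.252]
force: [-0.3, -0.4, -1.6]
width: 23.2
gripper_force: 58.9
```

```bash
python3 - <<'E'
from h import *
need([578.4,-209.7,198.8],14.5)
s=snap('scene','s11'); t=snap('top','t11')
a=s['img'][190:300,235:405,::-1]; b=t['img'][80:190,290:460,::-1]
cv2.imwrite('pics/v11.png',np.vstack([cv2.resize(a,(463,300),interpolation=cv2.INTER_CUBIC),cv2.resize(b,(463,300),interpolation=cv2.INTER_CUBIC)]))
# predicted nozzle tip and boss in scene px
for d in(s,t):
    f=200/np.tan(np.radians(float(d['vfov']))/2); p=sensors.read_state()['eef_pos'];a=.2525;o=p+[0,0,-16]
    for x,z in((170.7,-39),(196.4,-93.8)):
        w=o+[x*np.cos(a),x*np.sin(a),z]; c=d['world_to_cam']@np.r_[w,1]; print(w.round(1),(c[0]/c[2]*f+d['cx']).round(1),(c[1]/c[2]*f+d['cy']).round(1))
E
```

```text
shift/60 [-0.011 -0.008 -0.021] turn/5deg [-0.    0.01  0.01] q [ 0.66  0.7  -0.6   1.66  0.47  0.93 -1.43]
[ 744.3 -166.7  145.2] 309.6 227.5
[ 769.2 -160.2   90.4] 318.4 252.9
[ 744.3 -166.7  145.2] 364.2 130.6
[ 769.2 -160.2   90.4] 359.9 129.2
```

View pics/v11.png

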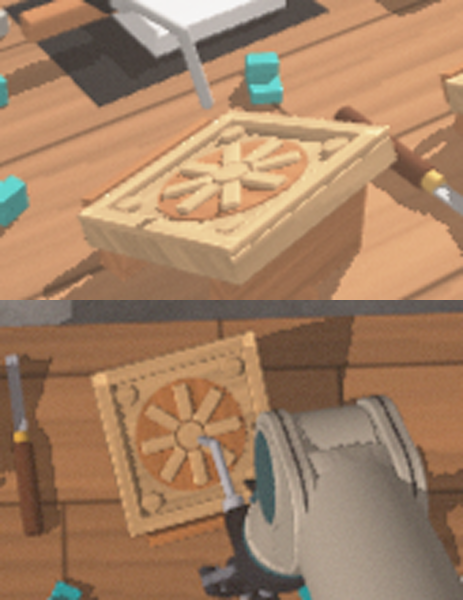

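Nozzle tip and boss line up in both views: in the scene image, tip ≈(311,229) and boss ≈(320,254), each 2 px from its predicted place. Holding.

Request:
send_rows:
  series:
    - [10,[0,0,0],[0,0,0]]
    - [10,[0,0,0],[0,0,0]]
    - [10,[0,0,0],[0,0,0]]
    - [10,[0,0,0],[0,0,0]]
    - [10,[0,0,0],[0,0,0]]
    - [10,[0,0,0],[0,0,0]]
    - [10,[0,0,0],[0,0,0]]
    - [10,[0,0,0],[0,0,0]]

```text
clock: 45.52
eef_pos: [578.6, -209.3, 199.6]
tool_rot: [-3.141, 0.0, 0.252]
force: [1.5, 0.9, -1.7]
width: 23.5
gripper_force: 58.9
```

Request:
send_rows:
  series:
    - [10,[0,0,0],[0,0,0]]
    - [10,[0,0,0],[0,0,0]]
    - [10,[0,0,0],[0,0,0]]
    - [10,[0,0,0],[0,0,0]]
    - [10,[0,0,0],[0,0,0]]
    - [10,[0,0,0],[0,0,0]]
    - [10,[0,0,0],[0,0,0]]
    - [10,[0,0,0],[0,0,0]]

```text
clock: 46.52
eef_pos: [578.6, -209.3, 199.6]
tool_rot: [-3.141, 0.0, 0.252]
force: [-0.1, 0.3, -2.0]
width: 22.9
gripper_force: 58.9
```

Request:
send_rows:
  series:
    - [10,[0,0,0],[0,0,0]]
    - [10,[0,0,0],[0,0,0]]
    - [10,[0,0,0],[0,0,0]]
    - [10,[0,0,0],[0,0,0]]
    - [10,[0,0,0.2],[0,0,0]]
    - [10,[0,0,0.4],[0,0,0]]
    - [10,[0,0,0.5],[0,0,0]]
    - [10,[0,0,0.2],[0,0,0]]

```text
clock: 47.52
eef_pos: [579.7, -209.2, 280.2]
tool_rot: [3.14, -0.003, 0.252]
force: [0.1, -0.1, -2.3]
width: 23.1
gripper_force: 58.9
```

```bash
python3 - <<'E'
from h import *
b=np.array([784,157,77.5]);a=np.radians(5.6)
t=b-[196.4*np.cos(a),196.4*np.sin(a),-109.8]; print(t); need(t,5.6)
E
```

```text
[588.53733864 137.83471849 187.3       ]
shift/60 [ 0.147  5.784 -1.548] turn/5deg [ 0.01  0.04 -1.77] q [ 0.69  0.61 -0.64  1.57  0.4   1.09 -1.37]
```

Request:
send_rows:
  series:
    - [10,[0.01,0.25,0],[0,0,-0.12]]
    - [10,[0.01,0.4,0],[0,0,-0.12]]
    - [10,[0.01,0.45,0],[0,0,-0.12]]
    - [10,[0.01,0.45,0],[0,0,-0.12]]
    - [10,[0.01,0.45,0],[0,0,-0.12]]
    - [10,[0.01,0.45,0],[0,0,-0.12]]
    - [10,[0.01,0.45,0],[0,0,-0.12]]
    - [10,[0.01,0.45,0],[0,0,-0.12]]

```text
clock: 48.52
eef_pos: [582.2, -6.1, 276.3]
tool_rot: [-3.14, 0.003, 0.169]
force: [-0.2, -0.1, -1.3]
width: 23.2
gripper_force: 59.0
```

Request:
send_rows:
  series:
    - [10,[0.01,0.45,0],[0,0,-0.12]]
    - [10,[0.01,0.45,0],[0,0,-0.12]]
    - [10,[0.01,0.45,0],[0,0,-0.12]]
    - [10,[0.01,0.45,0],[0,0,-0.12]]
    - [10,[0.01,0.38,0],[0,0,-0.12]]
    - [10,[0.01,0.25,-0.1],[0,0,-0.12]]
    - [10,[0,0,-0.2],[0,0,-0.1]]
    - [10,[0,0,-0.2],[0,0,0]]

```text
clock: 49.52
eef_pos: [586.6, 136.1, 246.0]
tool_rot: [3.14, 0.002, 0.096]
force: [-0.0, -0.7, -1.8]
width: 23.1
gripper_force: 59.0
```

```bash
python3 - <<'E'
from h import *
need([588.5,137.8,187.3],5.6)
E
```

```text
shift/60 [ 0.032  0.028 -0.978] turn/5deg [ 0.01 -0.02  0.02] q [ 0.09  0.62 -0.59  1.65  0.39  1.   -2.11]
```

Request:
send_rows:
  series:
    - [10,[0.03,0.03,-0.2],[0,0,0]]
    - [10,[0,0,-0.3],[0,0,0]]
    - [10,[0,0,-0.3],[0,0,0]]
    - [10,[0,0,-0.12],[0,0,0]]
    - [10,[0,0,-0.06],[0,0,0]]
    - [10,[0,0,0],[0,0,0]]

```text
clock: 50.28
eef_pos: [589.0, 139.5, 188.9]
tool_rot: [-3.141, -0.0, 0.097]
force: [-0.1, -0.3, -1.4]
width: 23.1
gripper_force: 59.0
```

```bash
python3 - <<'E'
from h import *
need([588.5,137.8,187.3],5.6)
s=snap('scene','s12'); t=snap('top','t12')
a=s['img'][170:260,370:500,::-1]; b=t['img'][90:180,200:330,::-1]
cv2.imwrite('pics/v12.png',np.vstack([cv2.resize(a,(433,300),interpolation=cv2.INTER_CUBIC),cv2.resize(b,(433,300),interpolation=cv2.INTER_CUBIC)]))
for d in(s,t):
    f=200/np.tan(np.radians(float(d['vfov']))/2); p=sensors.read_state()['eef_pos'];a=np.radians(5.6);o=p+[0,0,-16]
    for x,z in((170.7,-39),(196.4,-93.8)):
        w=o+[x*np.cos(a),x*np.sin(a),z]; c=d['world_to_cam']@np.r_[w,1]; print(w.round(1),(c[0]/c[2]*f+d['cx']).round(1),(c[1]/c[2]*f+d['cy']).round(1))
E
```

```text
shift/60 [-0.008 -0.028 -0.027] turn/5deg [-0.01 -0.    0.01] q [ 0.06  0.69 -0.55  1.7   0.44  0.89 -2.15]
[759.1 156.2 134.4] 427.5 189.1
[784.6 158.7  79.6] 432.5 212.6
[759.1 156.2 134.4] 251.1 130.4
[784.6 158.7  79.6] 253.4 128.8
```

View pics/v12.png

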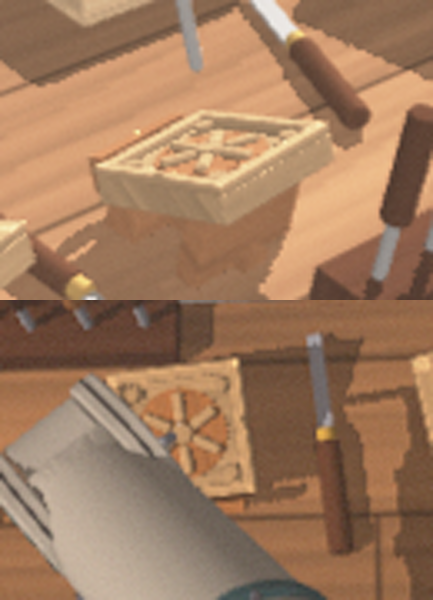

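Request:
send_rows:
  series:
    - [10,[0,-0.03,-0.015],[0,0,0]]
    - [10,[0,0,0],[0,0,0]]
    - [10,[0,0,0],[0,0,0]]
    - [10,[0,0,0],[0,0,0]]
    - [10,[0,0,0],[0,0,0]]
    - [10,[0,0,0],[0,0,0]]
    - [10,[0,0,0],[0,0,0]]
    - [10,[0,0,0],[0,0,0]]

```text
clock: 51.38
eef_pos: [588.8, 137.5, 187.9]
tool_rot: [-3.141, 0.0, 0.097]
force: [-0.6, -0.2, -2.6]
width: 23.4
gripper_force: 59.0
```

Request:
send_rows:
  series:
    - [10,[0,0,0],[0,0,0]]
    - [10,[0,0,0],[0,0,0]]
    - [10,[0,0,0],[0,0,0]]
    - [10,[0,0,0],[0,0,0]]
    - [10,[0,0,0],[0,0,0]]
    - [10,[0,0,0],[0,0,0]]
    - [10,[0,0,0],[0,0,0]]
    - [10,[0,0,0],[0,0,0]]

```text
clock: 52.38
eef_pos: [588.8, 137.5, 187.9]
tool_rot: [-3.141, 0.0, 0.097]
force: [-0.9, 0.3, -1.6]
width: 23.3
gripper_force: 59.0
```

Request:
send_rows:
  series:
    - [10,[0,0,0],[0,0,0]]
    - [10,[0,0,0],[0,0,0]]
    - [10,[0,0,0],[0,0,0]]
    - [10,[0,0,0],[0,0,0]]
    - [10,[0,0,0],[0,0,0]]
    - [10,[0,0,0],[0,0,0]]
    - [10,[0,0,0],[0,0,0]]
    - [10,[0,0,0],[0,0,0]]

```text
clock: 53.38
eef_pos: [588.8, 137.5, 187.9]
tool_rot: [-3.141, 0.0, 0.097]
force: [0.2, 0.2, -1.2]
width: 23.3
gripper_force: 59.0
```

Request:
send_rows:
  series:
    - [10,[0,0,0.2],[0,0,0]]
    - [10,[0,0,0.4],[0,0,0]]
    - [10,[0,0,0.5],[0,0,0]]
    - [10,[0,-0.1,0.3],[0,0,0]]
    - [10,[0,-0.3,0],[0,0,0]]
    - [10,[0,-0.5,0],[0,0,0]]
    - [10,[0,-0.5,0],[0,0,0]]
    - [10,[0,-0.5,0],[0,0,0]]

```text
clock: 54.38
eef_pos: [587.8, 20.4, 270.5]
tool_rot: [3.141, 0.003, 0.095]
force: [-0.0, 1.1, -1.1]
width: 23.3
gripper_force: 59.0
```

Request:
send_rows:
  series:
    - [10,[-0.1,-0.5,0],[0,0,0]]
    - [10,[-0.1,-0.5,0],[0,0,0]]
    - [10,[-0.1,-0.5,0],[0,0,0]]
    - [10,[-0.1,-0.5,0],[0,0,0]]
    - [10,[-0.1,-0.5,0],[0,0,0]]
    - [10,[-0.2,-0.5,0],[0,0,0]]
    - [10,[-0.2,-0.5,0],[0,0,-0.2]]
    - [10,[-0.2,-0.5,0],[0,0,-0.2]]

```text
clock: 55.38
eef_pos: [520.6, -219.0, 270.5]
tool_rot: [-3.141, 0.003, 0.059]
force: [-0.6, -0.3, -2.1]
width: 23.5
gripper_force: 59.0
```

Request:
send_rows:
  series:
    - [10,[-0.2,-0.5,0],[0,0,-0.2]]
    - [10,[-0.2,-0.5,0],[0,0,-0.1]]
    - [10,[-0.2,-0.4,0],[0,0,0]]
    - [10,[-0.1,-0.3,0],[0,0,0]]
    - [10,[0,0,0],[0,0,0]]
    - [10,[0,0,0],[0,0,0]]

```text
clock: 56.12
eef_pos: [481.3, -317.2, 271.8]
tool_rot: [-3.14, -0.0, 0.037]
force: [-0.7, -0.2, -2.0]
width: 23.0
gripper_force: 59.0
```

```bash
python3 - <<'E'
from h import *
need([478.2,-369.4,101],2.06)
E
```

```text
shift/60 [-0.051 -0.87  -2.846] turn/5deg [-0.02 -0.   -0.01] q [ 0.91  0.55 -0.59  1.69  0.35  1.01 -1.33]
```

Request:
send_rows:
  series:
    - [10,[-0.02,-0.3,0],[0,0,0]]
    - [10,[-0.03,-0.35,0],[0,0,0]]
    - [10,[0,-0.22,0],[0,0,0]]
    - [10,[0,0,-0.4],[0,0,0]]
    - [10,[0,0,-0.4],[0,0,0]]
    - [10,[0,0,-0.4],[0,0,0]]
    - [10,[0,0,-0.2],[0,0,0]]
    - [10,[0,0,0],[0,0,0]]

```text
clock: 57.12
eef_pos: [477.4, -370.9, 187.2]
tool_rot: [-3.14, 0.001, 0.035]
force: [-0.3, -0.6, -0.6]
width: 23.5
gripper_force: 59.0
```

```bash
python3 - <<'E'
from h import *
need([478.2,-369.2,101],2.1)
E
```

```text
shift/60 [ 0.013  0.028 -1.437] turn/5deg [-0.01 -0.02  0.02] q [ 0.94  0.68 -0.54  1.7   0.43  0.88 -1.31]
```

Request:
send_rows:
  series:
    - [10,[0.01,0.025,-0.2],[0,0,0]]
    - [10,[0,0,-0.3],[0,0,0]]
    - [10,[0,0,-0.3],[0,0,0]]
    - [10,[0,0,-0.25],[0,0,0]]
    - [10,[0,0,-0.2],[0,0,0]]
    - [10,[0,0,-0.1],[0,0,0]]
    - [10,[0,0,-0.06],[0,0,0]]
    - [10,[0,0,0],[0,0,0]]

```text
clock: 58.12
eef_pos: [478.5, -369.2, 103.4]
tool_rot: [-3.141, 0.0, 0.036]
force: [0.3, -0.3, -1.3]
width: 23.5
gripper_force: 59.0
```

Request:
send_rows:
  series:
    - [10,[0,0,-0.03],[0,0,0]]
    - [10,[0,0,-0.01],[0,0,0]]
    - [30,[0,0,0],[0,0,0]]
    - [45,[0,0,0],[0,0,0]]
    - [60,[0,0,0],[0,0,0]]
    - [60,[0,0,0.1],[0,0,0]]
    - [60,[0,0,0.4],[0,0,0]]
    - [60,[0,0,0.6],[0,0,0]]

```text
clock: 59.12
eef_pos: [477.8, -368.8, 167.1]
tool_rot: [-3.14, 0.002, 0.036]
force: [-0.1, -0.3, -0.1]
width: 60.0
gripper_force: 0.0
```

Request:
send_rows:
  series:
    - [60,[0,0,0.8],[0,0,0]]
    - [60,[0,0,0.8],[0,0,0]]
    - [60,[-0.6,-0.8,0.5],[0,0,0]]
    - [60,[-0.8,-0.8,0],[0,0,0]]
    - [60,[-0.8,-0.8,0],[0,0,0]]
    - [60,[-0.6,-0.6,0],[0,0,0]]
    - [60,[-0.4,-0.6,0],[0,0,0]]
    - [60,[0,0,0],[0,0,0]]

```text
clock: 60.12
eef_pos: [292.2, -577.8, 290.5]
tool_rot: [3.141, 0.002, 0.028]
force: [-1.3, 0.3, -0.3]
width: 59.6
gripper_force: 0.0
```

```bash
python3 - <<'E'
from h import *
d=snap('top','t13'); s=snap('scene','s13'); tray(d); tray(load('top0'))
for q in(load('top0'),d):
    W=cloud(q); Z=W[...,2]; m=(Z>104)&(Z<125)&(W[...,0]>370)&(W[...,0]<600)&(W[...,1]>-430)&(W[...,1]<-280)
    n,l,st,_=cv2.connectedComponentsWithStats(m.astype(np.uint8)); i=1+st[1:,4].argmax(); print('blower',rect(W,l==i),np.median(Z[l==i]))
cv2.imwrite('pics/v13.png',np.vstack([cv2.resize(d['img'][80:320,60:520,::-1],(575,300)),cv2.resize(s['img'][60:360,60:635,::-1],(575,300))]))
E
```

```text
pan (array([439.5,   1.8]), array([135.8, 163. ]), 1.9) 2333
handle (array([ 440.7, -131.6]), array([ 24.3, 109.8]), 1.6) 315
mat (array([438.1, -26. ]), array([195.8, 276.6]), 2.7)
pan (array([445.2,  -1.3]), array([161.8, 133.3]), 88.5) 2168
handle (array([ 438.7, -134.6]), array([108.9,  24.3]), 88.4) 319
mat (array([438.2, -25.9]), array([195.9, 277.1]), 2.7)
blower (array([ 475. , -366.6]), array([184.,  25.]), 2.2) 112.61535062707958
blower (array([ 476.3, -366.9]), array([186.7,  26.6]), 1.9) 112.62058978053653
```

View pics/v13.png

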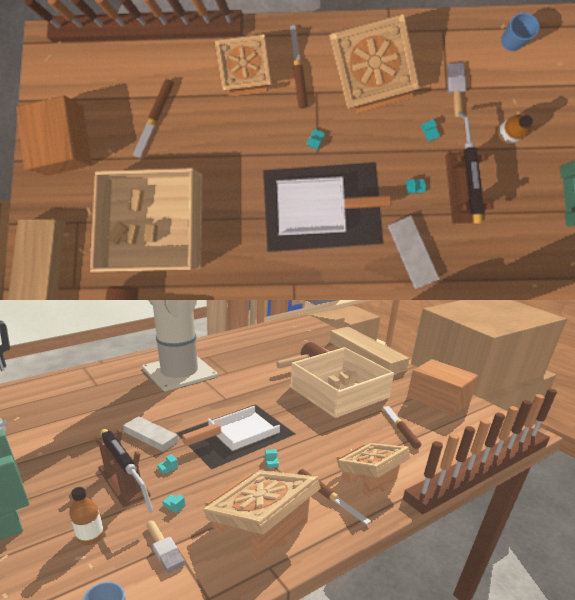

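The picture shows everything in place: four offcuts in the crate (around (135,220)), the empty tray on its mat at (311,205), the blower in the forks at (472,180), and the other tools where they were.

```bash
python3 -c "
from cell import ctrl; print(ctrl.finish_job())"
```

```text
the job is handed in; nothing more can be done
None
```

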